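# Gauge a centrifuge rotor adapter in a bench caliper and lock the jaw

### The job

Stand the red rotor adapter upright on the yellow mark of the bench caliper, between its jaws, and let go of it. Then slide the moving jaw across by its lever, gently, until the adapter is touched by both jaws and the moving jaw is not pushed out of square; only then turn the lever all the way down to lock it. Leave the blue and green adapters and the white tub where they are.

Things in the scene. Friction and masses are not known exactly. Their poses are not given: they have to be found in the camera images.
- red_center (a point): Red plastic rotor adapter, a solid upright cylinder 36 mm in diameter and 60 mm tall with a black top disc, about 100 g, standing loose on the bench. The point is its centre, 30 mm above its foot; z is its axis.
- gauge: Bench caliper, fixed. Origin on the bench; x points away from the robot's side, y is the way the moving jaw closes, z up (yaw varies). Base plate 12 mm thick, x -65 to 85, y -200 to 120 mm. The beam, 16 mm wide, top at z 34 mm, runs along y at x -40 mm. Both jaws reach from the beam to x 60 mm and up to z 57 mm.
- mark (a point): Centre of the yellow mark on the base plate, 34 (x) by 60 mm (y), at gauge x 30, y 55, z 12 mm. The adapter stands here, within 15 mm of the mark's middle in x; its centre is then 42 mm above the bench.
- lamp_bar (a point): Centre of the underside of the white lamp bar over the lever's side, 50 (x) by 200 (y) by 25 mm, its underside 150 mm above the bench; 20 mm square post at gauge x -15, y -190 mm. Because of it the lever is reached with the tool tilted 35 to 45 degrees, from the robot's side (pointing down and to gauge +x).
- fixed_face (a point): Centre of the fixed jaw's measuring face, at x 30, y 90, z 36 mm of the gauge; axes as the gauge, the face looks to -y. An adapter that touches it has its centre 18 mm away in y.
- jaw_face (a point): Centre of the moving jaw's measuring face (steel plate 12 mm thick, lying on the -y side of the face), 36 mm above the bench; the face looks to +y towards the fixed jaw. Axes as the gauge, turning with the jaw. An adapter that touches it has its centre 18 mm away in y.
- carriage (a joint): Slide of the blue carriage that bears the moving jaw and the lever, m. 0 = open (100 mm between the faces), grows as the jaw closes to gauge +y; about 0.064 when both jaws touch the 36 mm adapter. Starts 0 to 0.025. Friction about 2 N, stays where it is left. Moving the lever along y moves carriage and jaw with it.
- jaw (a joint): How far the moving jaw is swung out of square with the beam, about the vertical, rad. 0 = square. Sprung: about 1.5 N on the adapter for each millimetre the carriage is pushed on after contact (0.014 rad per mm); it must stay near 0. Beyond 0.09 the measurement is spoiled.
- lever_pivot (a point): Pivot of the lever on the carriage, 44 mm above the bench, 90 mm to the -y side of the moving jaw's face, at x -40 mm of the gauge. The pivot axis is along the gauge's y.
- lever_grip (a point): Point on the lever's centre line, 50 mm from the pivot. The lever is a black bar with an orange end, 70 mm long from the pivot, 12 mm thick along y, 16 mm deep; it starts leaning towards the robot (gauge -x) 35 to 44 degrees from upright, with free space on either side along y.
- clamp (a joint): Turn of the lever, rad. 0 = leaning 0.61 rad (35 degrees) from upright towards the robot; grows as it is turned down towards the robot; 1.05 = fully down (slightly below level, locked, against its stop). Starts 0 to 0.15. About 1 N at its end turns it; stays where it is left.
- blue_center (a point): Blue adapter, upright cylinder 42 mm in diameter, 60 mm tall, loose; its centre. Leave alone.
- green_center (a point): Green adapter, upright cylinder 32 mm in diameter, 60 mm tall, loose; its centre. Leave alone.
- tub_center (a point): White lidded tub, 68 mm in diameter, 80 mm tall, loose; its centre. Leave alone.

How it is judged:
On the way, in this order (a step that is already met when the one before it is completed fails the run):
1. the red adapter stands on the yellow mark between the jaws, let go, with the jaw still open (angle between red_center's own z axis and vertical below 0.08 rad and x of red_center in the frame of gauge between 0.015 and 0.045 m and z of red_center in the frame of gauge between 0.039 and 0.045 m and y of red_center in the frame of jaw_face above 0.023 m and y of red_center in the frame of fixed_face below -0.015 m and contact force between the fingers and red below 0.1 N and linear speed of red below 0.02 m/s), for 0.2 s.
2. the jaw has been closed until both jaws touch the adapter, square, with the lever still up (angle between red_center's own z axis and vertical below 0.08 rad and x of red_center in the frame of gauge between 0.015 and 0.045 m and z of red_center in the frame of gauge between 0.039 and 0.045 m and y of red_center in the frame of jaw_face between 0.015 and 0.0198 m and y of red_center in the frame of fixed_face between -0.0198 and -0.015 m and value of joint jaw below 0.075 rad and value of joint clamp below 0.35 rad), for 0.2 s.
3. the lever is turned fully down (value of joint clamp above 0.93 rad), for 0.2 s.
At the end, for the whole second after the job is handed in: The red adapter stands upright (within 0.08 rad) and at rest on the gauge's plate, its centre within 15 mm of the mark's middle in x, within 1.8 mm of touching each jaw; the moving jaw is square within 0.04 rad; the lever is fully down (over 0.93 rad) and nothing is held (angle between red_center's own z axis and vertical below 0.08 rad and x of red_center in the frame of gauge between 0.015 and 0.045 m and z of red_center in the frame of gauge between 0.039 and 0.045 m and y of red_center in the frame of jaw_face between 0.015 and 0.0198 m and y of red_center in the frame of fixed_face between -0.0198 and -0.015 m and value of joint jaw between -0.04 and 0.04 rad and value of joint clamp above 0.93 rad and linear speed of red below 0.01 m/s and contact force between the fingers and anything else below 0.1 N).
It fails at once if the moving jaw is forced out of square by more than 0.09 rad (value of joint jaw above 0.09 rad or value of joint jaw below -0.09 rad).
It fails at once if the blue or green adapter or the tub is moved more than 20 mm (distance of any of blue_center, green_center, tub_center from where it was at the start of the episode above 0.02 m).
It also fails if it takes over 67 s, if anything falls off the work surface, if the arm or the gripper's body presses on something with over 40 N, if the wrist force passes 120 N, or if a joint passes its speed limit or range.

### The arm

A 6-joint arm with a two-finger parallel gripper is mounted at the origin on the work surface. World frame = base frame: x ahead of the robot, y to its left, z up, the work surface at z = 0. Lengths are in m, angles in rad, forces in N, time in s.
With the tool pointing down it reaches from about 0.425 to 0.95 m from the base axis. Payload 3.5 kg.
Tool frame: the origin (TCP) lies at the very end of the fingers, on their centre line; the grasp point (between the pads) lies 19 mm behind it; y points along the fingers, z is the direction in which the jaws open and shut, and the axes are right-handed (so a half turn about y gives the same grasp; the last joint's range is limited). The gripper opens to 85 mm and grips with 20 to 120 N. Pads are 22 mm wide; open, the fingers measure 114 mm over their backs; the gripper's body (76 mm by 85 mm) begins 54 mm behind the grasp point. The pads swing forward as they close: fully open they stand 13 mm farther back than shut.
Start: joints at [-0.15, 0.286, 1.577, -0, 1.279, -0.15], TCP at [0.675, 0, 0.207] pointing down, gripper open.
Joint ranges: [-2.77, 2.77], [-0.9, 2.22], [0.21, 2.48], [-1.53, 4.67], [0.24, 2.81], [-2.84, 2.84]. Speed limits (rad/s): [2.79, 2.79, 3.14, 3.14, 3.14, 3.14].

### API

Orientations are given as a unit quaternion [x, y, z, w].
In Python, from plant import ctrl gives the robot as it stands. The module is installed in compiled form; this text tells all that it offers.
- The arm moves only by the tool jog_arm, never from a script. Its argument "deltas" is a list of rows, each a list of 3 entries, a list of its own where there are three numbers: the turn, a rotation vector about the tool's x, y, z in rad, then the shift along the tool's x, y, z in m, then the opening, from 0 (shut) to 1 (fully open). In form: [[[wx, wy, wz], [dx, dy, dz], gripper], ...]. A call has 1 to 10 rows; each row is the pose to reach, as a shift and turn from the pose measured when the call began, along the tool's axes at that moment; what a row does not reach only later rows make up. A row lasts 1/12 s, in which the tool goes at most 41.7 mm and 7.16 degrees, less where a joint would pass 70% of its speed; a pose out of reach is approached as far as the arm can. A call with a gripper value outside its range is refused whole. The fingers move at their own pace and stop on an object; "force" is the grip in N (left out, the last holds). Time passes only in rows, so rows that repeat a pose let the fingers close. It gives the time, the measured TCP pose, the force and the opening at its end, in the units of the state.
- ctrl.get_state(): the state, without advancing time (a new reading comes with each control period).
- ctrl.read_camera(name): name is "scene" or "side" or "wrist"; returns a dict with "pixels" (480x640x3 uint8, blue, green, red), "range_z" (480x640 float32, m along the optical axis (not along the pixel's ray), 0 where there is no reading), "fx", "fy", "cx", "cy" (pixels), "T" (4x4, takes a point from camera to world coordinates); the wrist camera has in their place "mount" (4x4, takes a point from camera to tool coordinates, whose origin is the TCP and whose axes are the tool frame's). Camera axes: x right, y up, looking along -z (the intrinsics and any distortion apply to the point x, -y, -z); pixel columns grow to the right and rows downward; lengths in m; the calibration is good to about 2 mm. A picture is of the moment at which its call begins: read the wrist's pose just before it.
- ctrl.sign_off(): hands the job in, once; it reports no verdict.
The state is a dict: "time": time; "qpos": joint angles; "dq": joint speeds; "joint_efforts": joint torques, N m; "eef_pos": TCP position; "tcp_rot": TCP orientation; "contact_force": force on the tool from outside, world axes, zero at the start; "wrist_torque": the same for the moment, N m; "opening": opening from 0.0 (shut) to 1.0 (fully open).
Only numpy, scipy, OpenCV 4.12 (cv2) and the standard library are available. Lean on these libraries where they do the work, as an engineer would, in place of code of your own. Each camera call takes 0.05 s, during which the arm holds its last target.

## Working session

There is one attempt and no reset: what is moved stays moved. The work goes in short steps, Python scripts to look and compute and a tool call to move; the robot and the scene stay as the last step left them, time stands still between calls to the robot, and variables do not carry over. Pictures are saved under pics/ and viewed, and the job is handed in when it is done.

Besides the shell and the picture viewer there is one more tool, called after "Call:" by a JSON object that holds its "method" and its "body", one argument or row to a line. jog_arm: Moves the arm, as the interface text tells. Its arguments: {"type":"object","properties":{"deltas":{"type":"array","items":{"type":"array"}},"force":{"type":"number"}},"required":["deltas"]}

```bash
mkdir -p pics; cat > h.py <<'E'
import numpy as np, cv2
from plant import ctrl
from scipy.spatial.transform import Rotation as R
def cam(n):
    s=ctrl.get_state(); c=ctrl.read_camera(n)
    if n=="wrist":
        T=np.eye(4);T[:3,:3]=R.from_quat(s["tcp_rot"]).as_matrix();T[:3,3]=s["eef_pos"]
        c["T"]=T@np.array(c["mount"])
    return c
def save(c,f): cv2.imwrite("pics/"+f+".png",c["pixels"])
def pts(c):
    z=c["range_z"];v,u=np.mgrid[:480,:640]
    X=(u-c["cx"])/c["fx"]*z;Y=-(v-c["cy"])/c["fy"]*z
    P=np.stack([X,Y,-z],-1)
    T=np.array(c["T"]);W=P@T[:3,:3].T+T[:3,3]
    W[z<=0]=np.nan
    return W
E
python3 - <<'E'
from h import *
s=ctrl.get_state();print(s)
for n in("scene","side","wrist"):
    c=cam(n);save(c,n+"0");np.savez("pics/"+n+"0.npz",W=pts(c),px=c["pixels"]);print(n,{k:v for k,v in c.items() if k not in("pixels","range_z")})
E
```

```text
{'time': 0.0, 'qpos': array([-1.49962861e-01,  2.87202629e-01,  1.57817575e+00,  3.39183142e-06,
        1.27857218e+00, -1.49986289e-01]), 'dq': array([-3.43052460e-04, -1.15657570e-03,  7.80188505e-05,  1.56367791e-04,
        1.92083853e-04,  2.19619628e-03]), 'joint_efforts': array([-1.79628755e-04, -4.05981302e+01, -2.92628127e+01, -1.54224781e-04,
        5.81841552e-03,  3.74769741e-06]), 'eef_pos': array([6.74293803e-01, 1.62264131e-04, 2.05723262e-01]), 'tcp_rot': array([-0.50049912,  0.50066566, -0.49932243,  0.49951141]), 'contact_force': array([-0.11487502,  0.26472848,  0.20685329]), 'wrist_torque': array([ 0.04543467, -0.02122516, -0.00605363]), 'opening': 0.9999905889187041}
scene {'fx': 596.4547799583893, 'fy': 596.4547799583893, 'cx': 305.6538060496966, 'cy': 243.07507278884864, 'T': array([[-0.33162983, -0.59503765,  0.73208733,  1.52682121],
       [ 0.94338384, -0.21489658,  0.25267842,  0.35524776],
       [ 0.00696989,  0.77443506,  0.63261502,  1.00533138],
       [ 0.        ,  0.        ,  0.        ,  1.        ]])}
side {'fx': 549.6867259450065, 'fy': 549.6
[... 423 characters left out ...]
8, 'mount': array([[ 8.57183787e-04, -9.60314975e-01, -2.78916501e-01,
        -7.02508340e-02],
       [-6.56487119e-04,  2.78916003e-01, -9.60315278e-01,
        -1.67687750e-01],
       [ 9.99999417e-01,  1.00627178e-03, -3.91352136e-04,
        -4.82163534e-04],
       [ 0.00000000e+00,  0.00000000e+00,  0.00000000e+00,
         1.00000000e+00]]), 'T': array([[ 9.99998517e-01,  3.87739811e-04,  1.67799873e-03,
         6.74216635e-01],
       [-8.39907562e-04,  9.60401690e-01,  2.78617819e-01,
         7.03277082e-02],
       [-1.50352159e-03, -2.78618816e-01,  9.60400591e-01,
         3.73557641e-01],
       [ 0.00000000e+00,  0.00000000e+00,  0.00000000e+00,
         1.00000000e+00]])}
```

View pics/scene0.png

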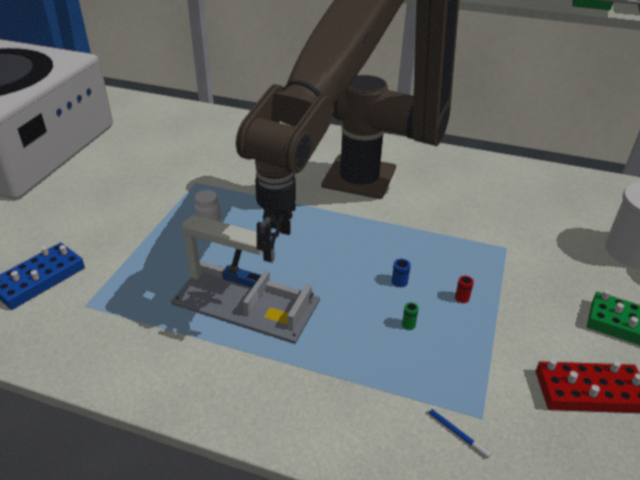

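View pics/side0.png

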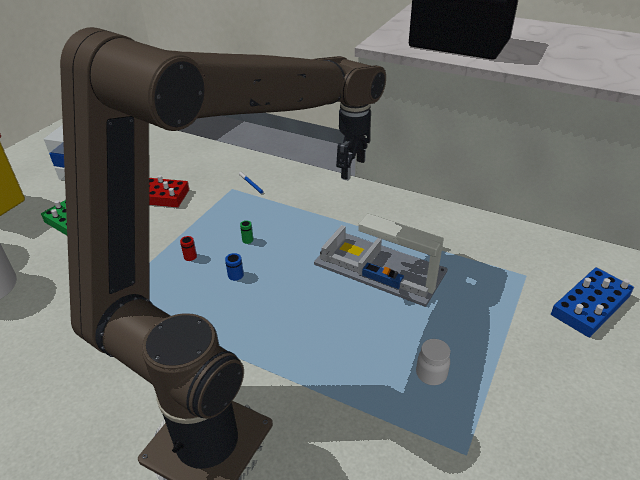

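View pics/wrist0.png

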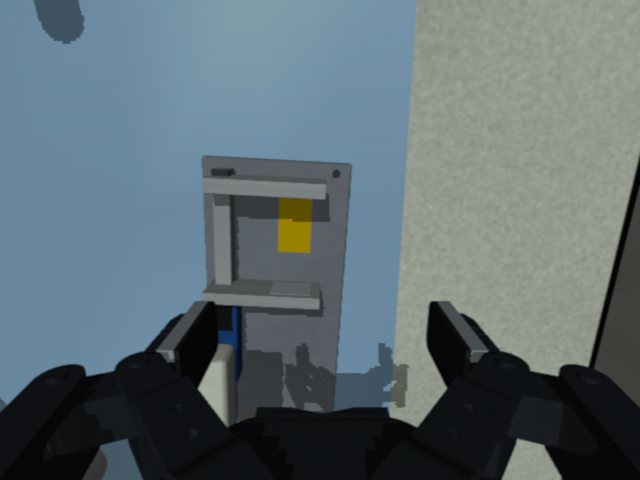

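The scene image shows red at (464,289), blue at (401,272), green at (410,316), the tub at (206,208) and the mark at (277,315). In the wrist image the mark is at (295,225), with the gauge y axis along world +y and slightly turned.

```bash
python3 - <<'E'
from h import *
def load(n):
    d=np.load(f"pics/{n}0.npz");return d["W"],d["px"]
for n in("scene","side","wrist"):
    W,px=load(n);hsv=cv2.cvtColor(px,cv2.COLOR_BGR2HSV);H,S,V=[hsv[...,i].astype(int) for i in range(3)]
    for nm,m in dict(red=((H<8)|(H>172))&(S>150),green=(H>45)&(H<75)&(S>120),blue=(H>105)&(H<125)&(S>190),yel=(H>20)&(H<32)&(S>180)).items():
        m=m&np.isfinite(W[...,0])&(W[...,2]<.2)&(W[...,2]>.003)&(W[...,0]<.95)&(W[...,0]>.3)&(abs(W[...,1])<.6)
        k,l,st,ce=cv2.connectedComponentsWithStats(m.astype(np.uint8))
        for i in range(1,k):
            if st[i,4]<25: continue
            P=W[l==i];print(n,nm,st[i],P.min(0).round(3),P.max(0).round(3),np.median(P,0).round(4))
    # plate
    g=(abs(W[...,2]-.012)<.004)&(W[...,0]>.5)&(W[...,0]<.95)&(abs(W[...,1])<.4)&(S<60)
    k,l,st,ce=cv2.connectedComponentsWithStats(g.astype(np.uint8))
    i=1+st[1:,4].argmax();P=W[l==i];print(n,"plate",st[i],cv2.minAreaRect((P[:,:2]*1000).astype(np.float32)),np.median(P[:,2]))
    # fixed/moving jaw tops
    for zz in(.057,):
        t=(abs(W[...,2]-zz)<.003)&(W[...,0]>.5)&(W[...,0]<.95)&(abs(W[...,1])<.4)&(S<80)
        k,l,st,ce=cv2.connectedComponentsWithStats(t.astype(np.uint8))
        for i in range(1,k):
            if st[i,4]<25: continue
            P=W[l==i];print(n,"top",st[i],cv2.minAreaRect((P[:,:2]*1000).astype(np.float32)),np.median(P[:,2]))
    # tub
    t=(W[...,2]>.06)&(W[...,2]<.09)&(S<80)&(W[...,0]>.3)&(W[...,0]<.6)&(W[...,1]<-.1)&(W[...,1]>-.5)
    if t.sum()>20: P=W[t];print(n,'tub',P.min(0).round(3),P.max(0).round(3))
E
```

```text
scene red [456 277  17  25 276] [0.421 0.359 0.007] [0.457 0.39  0.064] [0.4489 0.375  0.041 ]
scene red [537 362  27  47 858] [0.593 0.552 0.006] [0.7   0.6   0.041] [0.6521 0.5791 0.0328]
scene green [403 303  15  26 260] [0.549 0.259 0.004] [0.584 0.286 0.064] [0.577  0.2734 0.0416]
scene blue [  15  250   68   53 1067] [ 0.63  -0.6    0.004] [ 0.814 -0.536  0.041] [ 0.7121 -0.5753  0.0296]
scene blue [393 261  17  25 237] [0.419 0.204 0.003] [0.452 0.24  0.063] [0.4452 0.2245 0.0379]
scene blue [431 411  41  33 162] [0.782 0.362 0.005] [0.83  0.445 0.016] [0.8069 0.4066 0.0111]
scene yel [265 308  22  15 204] [ 0.627 -0.042  0.005] [0.661 0.01  0.016] [ 0.6458 -0.0178  0.0111]
scene plate [ 171  271  149   71 3764] ((623.4684448242188, -107.28993225097656), (321.9255676269531, 154.6580352783203), 87.1744613647461) 0.011002613375395709
scene top [243 271  26  34 160] ((616.9691162109375, -78.51216888427734), (13.449904441833496, 117.56430053710938), 87.50384521484375) 0.056387334341749695
scene top [288 284  24  35 174] ((624.4432983398438, 30.704944610595703), (14.822643280029297
[... 1415 characters left out ...]
]
wrist blue [218 307  23  74 664] [ 0.563 -0.184  0.023] [ 0.585 -0.095  0.042] [ 0.5809 -0.1303  0.0399]
wrist yel [ 279  198   33   54 1641] [ 0.628 -0.044  0.01 ] [0.662 0.013 0.015] [ 0.6449 -0.0148  0.0132]
wrist plate [  202   156   149   265 20547] ((620.6627807617188, -107.50468444824219), (318.69647216796875, 148.33106994628906), 87.09278106689453) 0.012775306835483502
wrist top [ 202  177  124   23 1981] ((621.8019409179688, 28.834901809692383), (14.331923484802246, 109.9505615234375), 86.83853912353516) 0.0577346335389719
wrist top [ 202  291  118   19 1419] ((613.7179565429688, -80.28010559082031), (13.342927932739258, 114.02666473388672), 86.88372802734375) 0.057658988945841705
```

```bash
python3 - <<'E'
from h import *
from scipy.optimize import least_squares
q=ctrl.get_state()["tcp_rot"];print(R.from_quat(q).as_matrix().round(4))
for n in("scene","side"):
    d=np.load(f"pics/{n}0.npz");W,px=d["W"],d["px"]
    for nm,c,r in(("red",(.4355,.3725),18),("blue",(.43,.22),21),("green",(.565,.27),16)):
        m=(np.hypot(W[...,0]-c[0],W[...,1]-c[1])<.03)&(W[...,2]>.01)&(W[...,2]<.052)
        P=W[m]; f=least_squares(lambda x:np.hypot(P[:,0]-x[0],P[:,1]-x[1])-r/1000,c,loss="soft_l1",f_scale=.001);print(n,nm,f.x.round(4),m.sum(),np.abs(f.fun).mean())
    t=(abs(W[...,2]-.175)<.006)&(W[...,0]>.45)&(W[...,0]<.8)&(W[...,1]<.05)&(W[...,1]>-.35)
    k,l,st,ce=cv2.connectedComponentsWithStats(t.astype(np.uint8))
    for i in range(1,k):
        if st[i,4]<40: continue
        P=W[l==i];print(n,"bar",st[i],cv2.minAreaRect((P[:,:2]*1000).astype(np.float32)))
d=np.load("pics/wrist0.npz");W=d["W"]
t=(W[...,2]>.14)&(W[...,1]<-.05)&(W[...,0]<.63);P=W[t];print(P.min(0),P.max(0))
E
```

```text
[[-1.0e-04 -1.9e-03  1.0e+00]
 [-1.0e+00  3.0e-04 -0.0e+00]
 [-3.0e-04 -1.0e+00 -1.9e-03]]
scene red [0.4337 0.3744] 204 0.0012341269884441303
scene blue [0.4272 0.2212] 222 0.001465422352482126
scene green [0.5639 0.2717] 187 0.0011249656016052332
scene bar [ 182  215   74   33 1130] ((584.4412231445312, -171.58843994140625), (192.58609008789062, 58.03487777709961), 86.1687240600586)
side red [0.4356 0.3747] 159 0.0017027456476931858
side blue [0.4289 0.2211] 196 0.0014467592137343945
side green [0.565  0.2717] 131 0.0016948180671630566
side bar [ 359  214   85   38 1237] ((582.0360107421875, -166.66177368164062), (199.66737365722656, 55.831695556640625), 87.50346374511719)
[ 0.59162149 -0.13321317  0.15292196] [ 0.61163178 -0.06642221  0.17769335]
```

Call:
{"method": "jog_arm", "body": {
  "deltas": [
    [[0,0.05,0],[-0.3725,0,-0.239],1],
    [[0,0.05,0],[-0.3725,0,-0.239],1],
    [[0,0.05,0],[-0.3725,0,-0.239],1],
    [[0,0.05,0],[-0.3725,0,-0.239],1],
    [[0,0.05,0],[-0.3725,0,-0.239],1],
    [[0,0.05,0],[-0.3725,0,-0.239],1],
    [[0,0.05,0],[-0.3725,0,-0.239],1],
    [[0,0.05,0],[-0.3725,0,-0.239],1],
    [[0,0.05,0],[-0.3725,0,-0.239],1],
    [[0,0.05,0],[-0.3725,0,-0.239],1]
  ]
}}

```text
time: 0.98
eef_pos: [0.448, 0.3519, 0.2064]
tcp_rot: [-0.488, 0.513, -0.512, 0.487]
contact_force: [0.4, 0.8, -0.2]
opening: 1.001
```

Call:
{"method": "jog_arm", "body": {
  "deltas": [
    [[0,0,0],[-0.022,0.08,-0.0146],1],
    [[0,0,0],[-0.022,0.08,-0.0146],1],
    [[0,0,0],[-0.022,0.08,-0.0146],1],
    [[0,0,0],[-0.022,0.08,-0.0146],1]
  ]
}}

```text
time: 1.32
eef_pos: [0.4319, 0.3737, 0.1234]
tcp_rot: [-0.491, 0.513, -0.511, 0.485]
contact_force: [0.3, -0.0, -0.2]
opening: 0.997
```

```bash
python3 - <<'E'
from h import *
from scipy.optimize import least_squares
s=ctrl.get_state();print(s["eef_pos"],R.from_quat(s["tcp_rot"]).as_matrix().round(4))
c=cam("wrist");save(c,"wrist1");W=pts(c)
t=(abs(W[...,2]-.06)<.006)&(np.hypot(W[...,0]-.4345,W[...,1]-.3745)<.04)
P=W[t];print(t.sum(),P.min(0),P.max(0),np.median(P,0))
E
```

```text
[0.43188776 0.37369907 0.12338712] [[-0.0484 -0.0081  0.9988]
 [-0.9988 -0.0038 -0.0485]
 [ 0.0042 -1.     -0.0079]]
2106 [0.41523312 0.35622274 0.05401191] [0.45016693 0.39201857 0.06339439] [0.43254338 0.37504474 0.06110465]
```

View pics/wrist1.png

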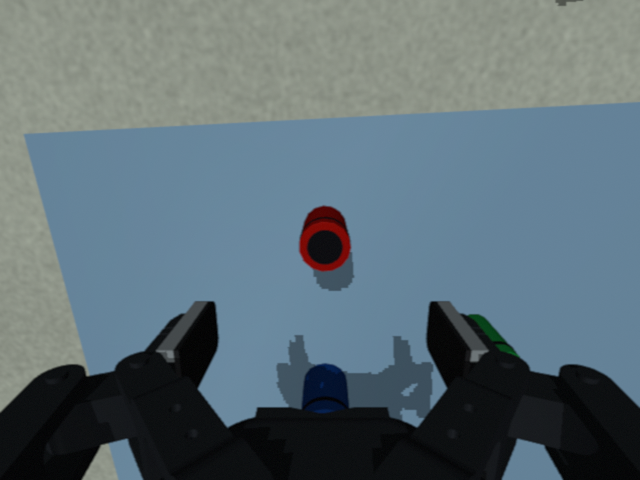

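Red is centred at (325,243), midway between the pads. I'll go down and grip it.

Call:
{"method": "jog_arm", "body": {
  "deltas": [
    [[0.008,0,0.004],[-0.001,0.035,0.0016],1],
    [[0.008,0,0.004],[-0.001,0.07,0.0016],1],
    [[0.008,0,0.004],[-0.001,0.095,0.0016],1],
    [[0.008,0,0.004],[-0.001,0.106,0.0016],1],
    [[0.008,0,0.004],[-0.001,0.106,0.0016],1],
    [[0.008,0,0.004],[-0.001,0.106,0.0016],0],
    [[0.008,0,0.004],[-0.001,0.106,0.0016],0],
    [[0.008,0,0.004],[-0.001,0.106,0.0016],0],
    [[0.008,0,0.004],[-0.001,0.106,0.0016],0],
    [[0.008,0,0.004],[-0.001,0.106,0.0016],0]
  ],
  "force": 30
}}

```text
time: 2.2
eef_pos: [0.4367, 0.3759, 0.0225]
tcp_rot: [0.484, -0.512, 0.513, -0.49]
contact_force: [-0.6, -0.3, 5.6]
opening: 0.406
```

Call:
{"method": "jog_arm", "body": {
  "deltas": [
    [[0,0,0],[0,0,0],0],
    [[0,0,0],[0,0,0],0],
    [[0,0,0],[0,0,0],0],
    [[0,0,0],[0,0,0],0]
  ]
}}

```text
time: 2.53
eef_pos: [0.4368, 0.376, 0.0226]
tcp_rot: [0.484, -0.511, 0.513, -0.491]
contact_force: [0.5, 0.3, 1.4]
opening: 0.405
```

```bash
python3 - <<'E'
from h import *
s=ctrl.get_state();print(s["eef_pos"],s["opening"],s["contact_force"],R.from_quat(s["tcp_rot"]).as_matrix().round(4))
E
```

```text
[0.43682128 0.37602552 0.0225677 ] 0.40505943909006065 [0.50886706 0.25450965 1.35438881] [[-0.0495  0.0079  0.9987]
 [-0.9988  0.0047 -0.0496]
 [-0.005  -1.      0.0077]]
```

Call:
{"method": "jog_arm", "body": {
  "deltas": [
    [[0,0,0],[0,-0.03,0],0],
    [[0,0,0],[0,-0.065,0],0],
    [[0,0,0],[0.01,-0.1,0.006],0],
    [[0,0,0],[0.04,-0.1,0.025],0],
    [[0,0,0],[0.073,-0.1,0.0455],0],
    [[0,0,0],[0.106,-0.1,0.066],0],
    [[0,0,0],[0.139,-0.1,0.0865],0],
    [[0,0,0],[0.172,-0.1,0.107],0],
    [[0,0,0],[0.2,-0.1,0.1246],0],
    [[0,0,0],[0.22,-0.1,0.137],0]
  ],
  "force": 40
}}

```text
time: 3.37
eef_pos: [0.5627, 0.1462, 0.1218]
tcp_rot: [0.484, -0.512, 0.513, -0.49]
contact_force: [-0.4, 0.4, -1.0]
opening: 0.404
```

```bash
cat > go.py <<'E'
from h import *
import sys
# usage: go.py x y z -> tool-frame shift and rotvec to reach target orientation (matrix columns below)
s=ctrl.get_state();M=R.from_quat(s["tcp_rot"]).as_matrix()
t=np.array([float(a) for a in sys.argv[1:4]])
print("pos",s["eef_pos"].round(4),"open",round(s["opening"],3),"F",s["contact_force"].round(2),"t",round(s["time"],2))
print("shift",(M.T@(t-s["eef_pos"])).round(4))
th=float(sys.argv[4]) if len(sys.argv)>4 else None
if th is not None:
    yaw=-.051;ex=np.array([np.cos(yaw),np.sin(yaw),0]);ey=np.array([-np.sin(yaw),np.cos(yaw),0]);ez=np.array([0,0,1.])
    ty=np.sin(th)*ex-np.cos(th)*ez
    if len(sys.argv)>5: tz=np.cross(-ey,ty)  # x=-ey
    else: tz=np.cross(-ey,ty)
    if len(sys.argv)>5 and sys.argv[5]=="y": # opening along gauge y, tool x horizontal-ish
        tz=ey; tx=np.cross(ty,tz)
        if sys.argv[6]=="-": tz=-ey;tx=np.cross(ty,tz)
    else: tx=-ey
    D=np.stack([tx,ty,tz],1)
    print("rot",R.from_matrix(M.T@D).as_rotvec().round(4))
print(M.round(4))
E
python3 go.py .6458 -.0016 .1226 0
```

```text
pos [0.5627 0.1462 0.1218] open 0.404 F [-0.41  0.36 -1.01] t 3.37
shift [ 0.1433 -0.0007  0.0906]
rot [-0.007  -0.0005 -0.0042]
[[-0.0515  0.0072  0.9986]
 [-0.9987  0.0039 -0.0515]
 [-0.0042 -1.      0.007 ]]
```

Call:
{"method": "jog_arm", "body": {
  "deltas": [
    [[0,0,0],[0.035,0,0.022],0],
    [[0,0,0],[0.07,0,0.044],0],
    [[0,0,0],[0.105,0,0.066],0],
    [[0,0,0],[0.13,0,0.082],0],
    [[0,0,0],[0.143,0,0.0906],0],
    [[0,0,0],[0.143,0,0.0906],0],
    [[0,0,0],[0.143,0,0.0906],0],
    [[0,0,0],[0.143,0,0.0906],0]
  ]
}}

```text
time: 4.03
eef_pos: [0.6448, -0.0001, 0.121]
tcp_rot: [0.485, -0.513, 0.513, -0.49]
contact_force: [-0.7, -0.5, -1.0]
opening: 0.397
```

```bash
python3 go.py .6458 -.0016 .0350 0; python3 - <<'E'
from h import *
c=cam("wrist");save(c,"wrist2")
c=cam("scene");save(c,"scene2")
cv2.imwrite("pics/scene2c.png",cv2.resize(c["pixels"][180:380,150:400],None,fx=3,fy=3))
E
```

```text
pos [ 6.448e-01 -1.000e-04  1.210e-01] open 0.397 F [-0.68 -0.5  -0.97] t 4.03
shift [0.0019 0.086  0.0007]
rot [-0.0049  0.0002 -0.0051]
[[-0.0508  0.0051  0.9987]
 [-0.9987  0.0048 -0.0508]
 [-0.0051 -1.      0.0049]]
```

View pics/wrist2.png

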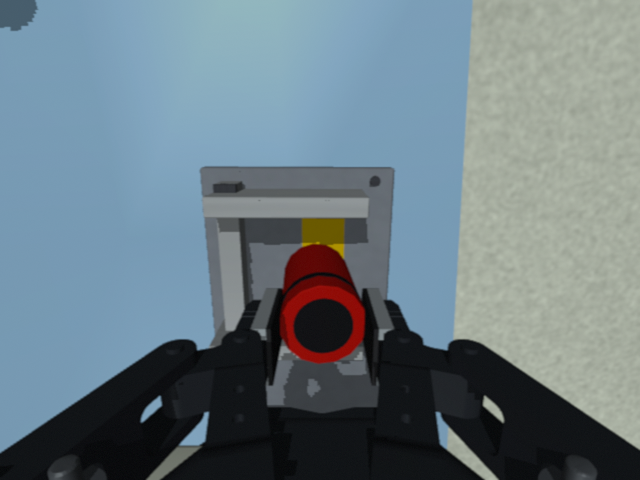

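View pics/scene2c.png

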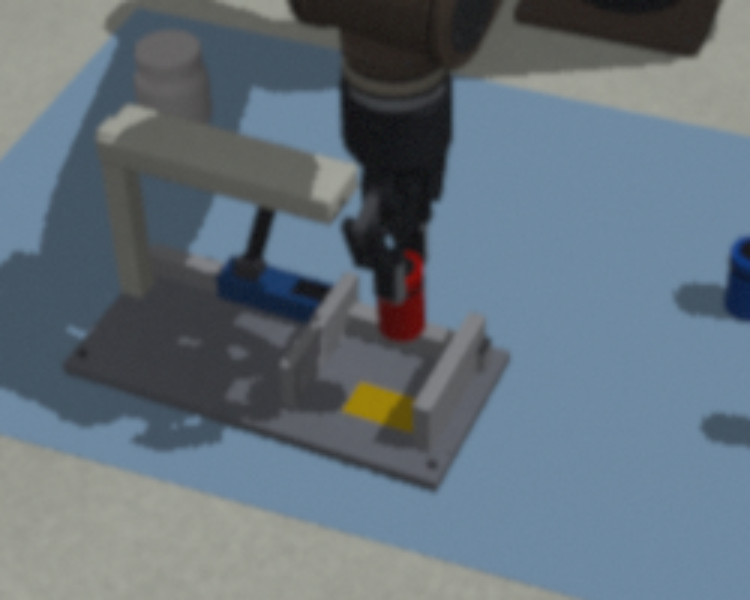

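The wrist view shows red at (323,325), held upright and in line with the mark (columns 302–345). I'll lower it.

Call:
{"method": "jog_arm", "body": {
  "deltas": [
    [[0,0,0],[0.002,0.025,0.0007],0],
    [[0,0,0],[0.002,0.05,0.0007],0],
    [[0,0,0],[0.002,0.07,0.0007],0],
    [[0,0,0],[0.002,0.08,0.0007],0],
    [[0,0,0],[0.002,0.083,0.0007],0],
    [[0,0,0],[0.002,0.083,0.0007],0],
    [[0,0,0],[0.002,0.083,0.0007],0],
    [[0,0,0],[0.002,0.083,0.0007],0]
  ]
}}

```text
time: 4.8
eef_pos: [0.6474, -0.0012, 0.0405]
tcp_rot: [0.484, -0.511, 0.513, -0.491]
contact_force: [0.1, -0.0, -0.3]
opening: 0.402
```

```bash
python3 go.py .6458 -.0016 .0340 0;python3 - <<'E'
from h import *
c=cam("wrist");save(c,"wrist3");W=pts(c)
hsv=cv2.cvtColor(c["pixels"],cv2.COLOR_BGR2HSV);m=((hsv[...,0]<8)|(hsv[...,0]>172))&(hsv[...,1]>150)&np.isfinite(W[...,0])
P=W[m];print(P.min(0),P.max(0))
E
```

```text
pos [ 0.6474 -0.0012  0.0405] open 0.402 F [ 0.06 -0.03 -0.29] t 4.8
shift [ 0.0005  0.0065 -0.0017]
rot [-0.0092  0.0018 -0.0044]
[[-0.0492  0.0094  0.9987]
 [-0.9988  0.0039 -0.0492]
 [-0.0044 -0.9999  0.0092]]
[ 0.6275173  -0.06414103  0.01214782] [0.6691066  0.01496329 0.08464857]
```

Call:
{"method": "jog_arm", "body": {
  "deltas": [
    [[0,0,0],[0.0005,0.003,-0.001],0],
    [[0,0,0],[0.0005,0.005,-0.0015],0],
    [[0,0,0],[0.0005,0.006,-0.0015],0],
    [[0,0,0],[0.0005,0.0062,-0.0015],0],
    [[0,0,0],[0.0005,0.0062,-0.0015],0]
  ]
}}

```text
time: 5.27
eef_pos: [0.646, -0.0018, 0.0347]
tcp_rot: [0.484, -0.511, 0.514, -0.491]
contact_force: [-1.2, -0.2, 0.7]
opening: 0.406
```

```bash
python3 go.py .6458 -.0016 .0340 0;python3 - <<'E'
from h import *
c=cam("wrist");save(c,"wrist3");W=pts(c)
E
```

```text
pos [ 0.646  -0.0018  0.0347] open 0.406 F [-1.25 -0.22  0.67] t 5.27
shift [-0.0002  0.0007 -0.0003]
rot [-0.0093  0.0016 -0.0043]
[[-0.0494  0.0095  0.9987]
 [-0.9988  0.0038 -0.0494]
 [-0.0043 -0.9999  0.0093]]
```

View pics/wrist3.png

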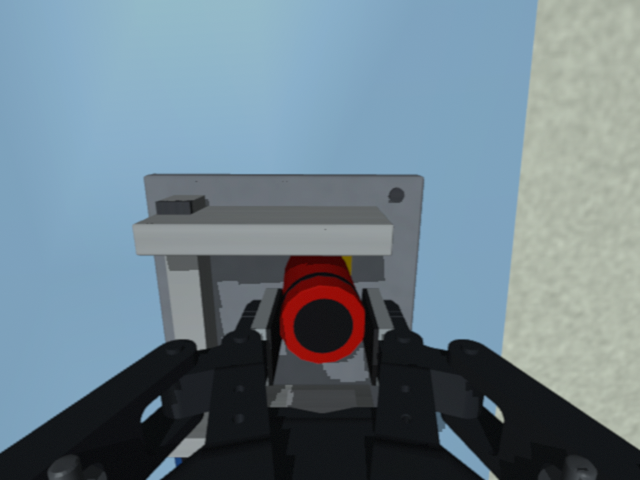

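Red at (323,325) is seated on the plate, close in front of the fixed jaw. I'll release it and rise.

Call:
{"method": "jog_arm", "body": {
  "deltas": [
    [[0,0,0],[0,0.0003,0],0.7],
    [[0,0,0],[0,0.0003,0],0.7],
    [[0,0,0],[0,0.0003,0],0.7],
    [[0,0,0],[0,0.0003,0],0.7],
    [[0,0,0],[0,0.0003,0],0.7],
    [[0,0,0],[0,0.0003,0],0.7]
  ]
}}

```text
time: 5.82
eef_pos: [0.6461, -0.0018, 0.0343]
tcp_rot: [0.484, -0.511, 0.514, -0.491]
contact_force: [0.4, 0.6, -0.3]
opening: 0.7
```

Call:
{"method": "jog_arm", "body": {
  "deltas": [
    [[0,0,0],[0,-0.02,0],0.7],
    [[0,0,0],[0,-0.05,0],0.7],
    [[0,0,0],[0,-0.08,0],0.7],
    [[0,0,0],[0,-0.11,0],0.7],
    [[0,0,0],[0,-0.14,0],0.7],
    [[0,0,0],[0,-0.17,0],0.7],
    [[0,0,0],[0,-0.17,0],0.7]
  ]
}}

```text
time: 6.4
eef_pos: [0.6483, -0.003, 0.2133]
tcp_rot: [0.481, -0.507, 0.517, -0.494]
contact_force: [0.6, 1.2, 2.3]
opening: 0.698
```

```bash
cat > look.py <<'E'
from h import *
import sys
c=cam("wrist");save(c,"wrist"+sys.argv[1]);np.savez("pics/w%s.npz"%sys.argv[1],W=pts(c),px=c["pixels"])
for n in("scene","side"):
    c=cam(n);np.savez("pics/%s%s.npz"%(n,sys.argv[1]),W=pts(c),px=c["pixels"])
    r=c["pixels"][180:380,150:400] if n=="scene" else c["pixels"][180:380,250:500]
    cv2.imwrite("pics/%sc%s.png"%(n,sys.argv[1]),cv2.resize(r,None,fx=3,fy=3,interpolation=cv2.INTER_CUBIC))
E
python3 look.py 4; python3 go.py .6458 -.0016 .20 0
```

```text
pos [ 0.6443 -0.0024  0.2042] open 0.702 F [ 0.3  -0.41  0.03] t 6.55
shift [-0.0009  0.0042  0.0015]
rot [-0.0094  0.0015 -0.0043]
[[-0.0494  0.0096  0.9987]
 [-0.9988  0.0038 -0.0495]
 [-0.0043 -0.9999  0.0094]]
```

View pics/wrist4.png

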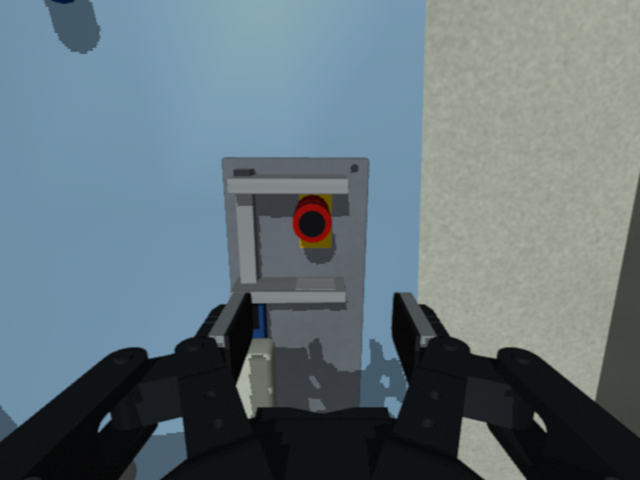

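View pics/sidec4.png

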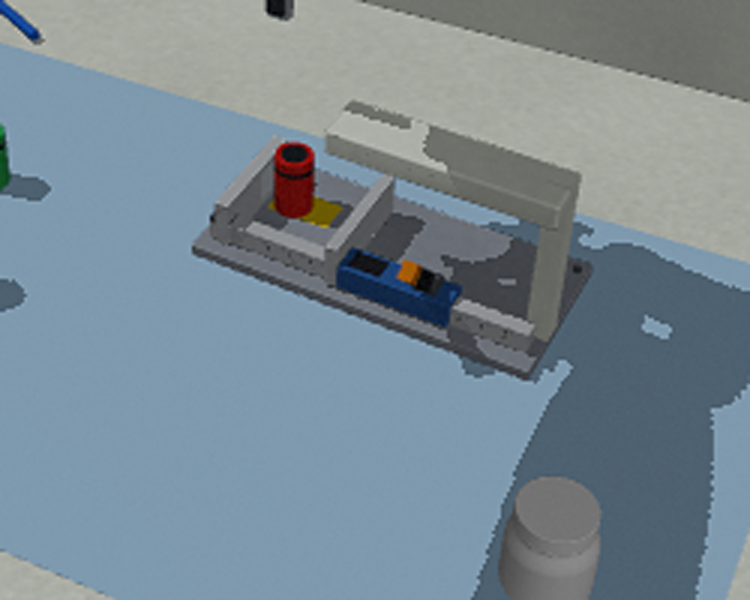

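Red stands alone at (312,222), upright on the mark, with the jaw open (moving jaw at row 295). In the side crop the orange lever end is at (408,272). Next I'll measure the lever and jaws.

```bash
cat > meas.py <<'E'
from h import *
import sys
k_=sys.argv[1]
yaw=-.051;ex=np.array([np.cos(yaw),np.sin(yaw),0]);ey=np.array([-np.sin(yaw),np.cos(yaw),0]);O=np.array([.6127,-.067,0])
def g(W): 
    d=W-O; return np.stack([d@ex,d@ey,d[...,2]],-1)*1000
for n in("w","scene","side"):
    d=np.load(f"pics/{n}{k_}.npz");G=g(d["W"]);px=d["px"]
    hsv=cv2.cvtColor(px,cv2.COLOR_BGR2HSV);H,S,V=[hsv[...,i].astype(int) for i in range(3)]
    ok=np.isfinite(G[...,0])
    def rep(nm,m):
        m=m&ok
        if m.sum()<10: return
        P=G[m];print(n,nm,m.sum(),"p3",np.percentile(P,3,0).round(1),"p97",np.percentile(P,97,0).round(1),"med",np.median(P,0).round(1))
    rep("orange",(H>8)&(H<19)&(S>150)&(G[...,2]>20)&(G[...,2]<140)&(abs(G[...,0])<150)&(abs(G[...,1]+90)<80))
    rep("lever",(V<70)&(G[...,2]>55)&(G[...,2]<120)&(abs(G[...,0]+65)<40)&(abs(G[...,1]+80)<45)&(n!="w"))
    rep("fixtop",(abs(G[...,2]-57)<2.5)&(abs(G[...,1]-96)<15)&(abs(G[...,0]-25)<30)&(S<90))
    rep("movtop",(abs(G[...,2]-57)<2.5)&(G[...,1]>-25)&(G[...,1]<70)&(G[...,0]>-25)&(G[...,0]<57)&(S<90))
    rep("redtop",(G[...,2]>66)&(G[...,2]<78)&(G[...,1]>20)&(G[...,1]<95)&(G[...,0]>0)&(G[...,0]<60))
    rep("yel",(H>20)&(H<32)&(S>180)&(abs(G[...,2]-12)<5))
    m=((H<8)|(H>172))&(S>150)&ok&(G[...,2]>15)&(G[...,2]<64)&(abs(G[...,0]-30)<40)
    if m.sum()>40:
        from scipy.optimize import least_squares
        P=G[m];f=least_squares(lambda x:np.hypot(P[:,0]-x[0],P[:,1]-x[1])-18,(30,66),loss="soft_l1");print(n,"red axis",f.x.round(1),np.abs(f.fun).mean().round(1))
    rep("carr",(H>105)&(H<125)&(S>150)&(abs(G[...,0]+40)<40)&(G[...,2]>15)&(abs(G[...,1]+50)<110))
E
python3 meas.py 4; python3 meas.py 0 2>/dev/null | grep -v "^w"
```

```text
w fixtop 1055 p3 [-3.2 89.6 56.2] p97 [ 53.1 103.1  59.2] med [24.9 96.8 57.8]
w movtop 1008 p3 [-22.5 -19.2  55.5] p97 [54.8 -7.5 59. ] med [ 16.  -13.   57.6]
w redtop 1244 p3 [10.5 49.5 71.3] p97 [40.8 80.5 74.5] med [25.7 65.4 73.1]
w yel 303 p3 [14.3 24.8 11.9] p97 [45.5 81.2 14.6] med [38.9 30.8 13.2]
w red axis [25.8 64.3] 0.2
w carr 314 p3 [-37.3 -68.9  25.2] p97 [-26.2 -30.4  41.9] med [-28.7 -53.3  40.4]
scene lever 83 p3 [ -70.  -100.1   55.7] p97 [-38.2 -89.3  83.6] med [-56.1 -93.5  70.3]
scene fixtop 80 p3 [-2.  91.5 54.6] p97 [ 53.5 104.8  58.7] med [31.5 97.3 56.2]
scene movtop 105 p3 [-20.4 -17.4  54.6] p97 [54.2 -5.4 58.5] med [ 18.  -11.9  56.4]
scene redtop 157 p3 [13.6 49.9 66.6] p97 [45.1 81.7 74.4] med [30.3 66.5 71.1]
scene yel 79 p3 [17.5 26.7  8.1] p97 [44.2 69.2 15.9] med [34.3 37.2 11.3]
scene red axis [ 18.2 692.3] 83.6
scene carr 298 p3 [ -47.5 -113.9   21.8] p97 [-21.9 -38.2  42.4] med [-26.5 -73.9  36.5]
side orange 49 p3 [ -93.  -103.4   80.6] p97 [-73.3 -91.  100.9] med [-84.4 -98.4  94.7]
side lever 30 p3 [ -74.2 -103.8   55.4] p97 [-43.8 -99.9  85.1] med [ -61.7 -102.7   69. ]
side fixtop 47 p3 [-3.6 88.4 55. ] p97 [ 50.6 103.   59.3] med [19.3 96.3 57.8]
side movtop 80 p3 [-20.4 -19.4  55.1] p97 [55.1 -6.  59.4] med [ 14.4 -14.   57.3]
side redtop 113 p3 [10.  48.1 67.2] p97 [43.8 79.6 76.4] med [24.8 63.1 72.6]
side yel 134 p3 [-333.6   27.7    7.8] p97 [  46.4 1065.2   16.5] med [-252.8 1054.3   13.5]
side red axis [ 17.9 629.4] 232.8
side carr 421 p3 [ -56.8 -119.8   18.6] p97 [-28.  -22.8  43.7] med [-52.2 -71.4  36.4]
```

View pics/scenec4.png

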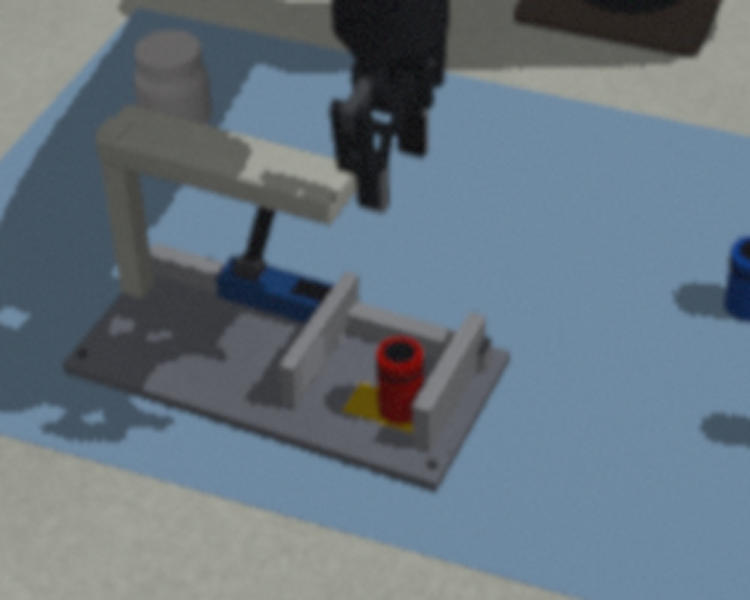

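```bash
python3 go.py .47 -.02 .22 0.7 y - ; python3 go.py .47 -.02 .22 0.7 y + | grep rot; python3 -c "
from h import *
print(ctrl.get_state()['qpos'].round(3))"
```

```text
pos [ 0.6443 -0.0024  0.2042] open 0.702 F [ 0.3  -0.41  0.03] t 6.55
shift [ 0.0261 -0.0175 -0.173 ]
rot [0.5441 1.5023 0.5368]
[[-0.0494  0.0096  0.9987]
 [-0.9988  0.0038 -0.0495]
 [-0.0043 -0.9999  0.0094]]
rot [ 0.5368 -1.5024 -0.5441]
[-0.163  0.216  1.666  0.006  1.25  -0.116]
```

Call:
{"method": "jog_arm", "body": {
  "deltas": [
    [[0,0,0],[0.0,-0.02,-0.04],0.6],
    [[0.06,0.15,0.06],[0.0,-0.02,-0.08],0.6],
    [[0.1,0.27,0.1],[0.01,-0.02,-0.11],0.6],
    [[0.14,0.39,0.14],[0.015,-0.02,-0.13],0.6],
    [[0.18,0.5,0.18],[0.02,-0.02,-0.14],0.6],
    [[0.22,0.62,0.22],[0.02,-0.02,-0.14],0.6],
    [[0.26,0.73,0.26],[0.02,-0.02,-0.14],0.6],
    [[0.3,0.84,0.3],[0.02,-0.02,-0.14],0.6],
    [[0.34,0.95,0.34],[0.02,-0.02,-0.14],0.6],
    [[0.38,1.06,0.38],[0.02,-0.02,-0.14],0.6]
  ]
}}

```text
time: 7.38
eef_pos: [0.5021, -0.0155, 0.2201]
tcp_rot: [-0.007, -0.662, 0.668, -0.34]
contact_force: [-0.0, 0.5, -0.3]
opening: 0.595
```

```bash
python3 go.py .48 -.06 .22 0.7 y - ; python3 -c "
from h import *
print(ctrl.get_state()['qpos'].round(3))"
```

```text
pos [ 0.5021 -0.0155  0.2201] open 0.595 F [-0.02  0.46 -0.27] t 7.38
shift [ 0.0368 -0.0149  0.0298]
rot [0.1838 0.4909 0.1821]
[[-0.7694  0.4634  0.4397]
 [-0.4437  0.1075 -0.8897]
 [-0.4596 -0.8796  0.1229]]
[-0.389 -0.413  2.277  0.361  0.895  0.519]
```

Call:
{"method": "jog_arm", "body": {
  "deltas": [
    [[0.04,0.11,0.04],[0,0,0],0.6],
    [[0.08,0.22,0.08],[0,0,0],0.6],
    [[0.12,0.33,0.12],[0.01,-0.004,0.008],0.6],
    [[0.16,0.44,0.16],[0.02,-0.008,0.016],0.6],
    [[0.184,0.491,0.182],[0.037,-0.015,0.03],0.6],
    [[0.184,0.491,0.182],[0.037,-0.015,0.03],0.6],
    [[0.184,0.491,0.182],[0.037,-0.015,0.03],0.6]
  ]
}}

```text
time: 7.97
eef_pos: [0.4787, -0.0604, 0.2176]
tcp_rot: [-0.259, -0.658, 0.67, -0.224]
contact_force: [0.5, -0.9, 0.4]
opening: 0.599
```

```bash
python3 go.py .494 -.158 .14 0.7 y - ; python3 -c "
from h import *
print(ctrl.get_state()['qpos'].round(3))"
```

```text
pos [ 0.4787 -0.0604  0.2176] open 0.599 F [ 0.46 -0.94  0.45] t 7.97
shift [0.034  0.0725 0.0968]
rot [-0.0001 -0.0022  0.0033]
[[-0.7658  0.6409 -0.0527]
 [ 0.0412 -0.0328 -0.9986]
 [-0.6417 -0.767  -0.0013]]
[-0.502 -0.612  2.458  0.448  0.701  0.865]
```

Call:
{"method": "jog_arm", "body": {
  "deltas": [
    [[0,0,0],[0.005,0.0,0.03],0.6],
    [[0,0,0],[0.01,0.0,0.06],0.6],
    [[0,0,0],[0.02,0.01,0.09],0.6],
    [[0,0,0],[0.034,0.02,0.097],0.6],
    [[0,0,0],[0.034,0.045,0.097],0.6],
    [[0,0,0],[0.034,0.065,0.097],0.6],
    [[0,0,0],[0.034,0.0725,0.097],0.6],
    [[0,0,0],[0.034,0.0725,0.097],0.6]
  ]
}}

```text
time: 8.63
eef_pos: [0.4937, -0.1568, 0.1367]
tcp_rot: [-0.257, -0.661, 0.669, -0.222]
contact_force: [-1.0, 1.0, -0.2]
opening: 0.602
```

```bash
python3 look.py 5;python3 go.py .494 -.158 .129 0.7 y - ; python3 meas.py 5 | grep -E "orange|lever"; python3 -c "
from h import *
print(ctrl.get_state()['qpos'].round(3))"
```

```text
pos [ 0.4942 -0.1578  0.14  ] open 0.6 F [-0.22 -0.19  0.28] t 8.78
shift [0.0071 0.0083 0.0002]
rot [ 0.0009 -0.0015  0.0038]
[[-0.7662  0.6405 -0.0515]
 [ 0.0406 -0.0318 -0.9987]
 [-0.6413 -0.7673 -0.0016]]
w orange 589 p3 [ -93.9 -103.3   90.3] p97 [-72.5 -91.8 101.5] med [-86.2 -97.5  96.3]
scene lever 90 p3 [ -70.2 -100.6   55.4] p97 [-36.4 -89.4  84.1] med [-55.4 -93.8  69.1]
side orange 47 p3 [ -92.8 -104.1   80.4] p97 [-72.7 -91.3 101.1] med [-84.8 -97.9  94.4]
side lever 32 p3 [ -76.2 -104.8   55.2] p97 [-36.6 -96.5  83.2] med [ -60.5 -102.3   66.5]
[-0.728 -0.333  2.438  0.78   0.609  0.337]
```

View pics/wrist5.png

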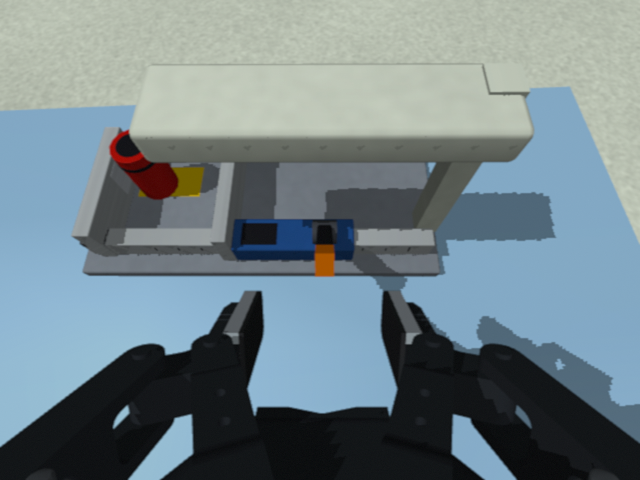

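View pics/sidec5.png

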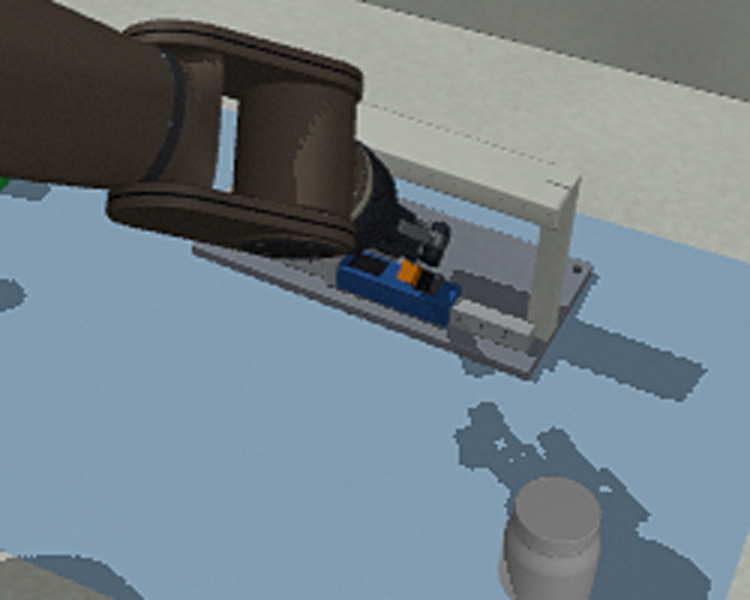

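The lever's orange end is at (325,260), midway between the pads (262/382). In the wrist view red is at (145,165), on the mark against a clear background. I'll move in along the tool axis.

```bash
python3 go.py .5452 -.1612 .068 0.7 y - 
```

```text
pos [ 0.4942 -0.1578  0.14  ] open 0.6 F [-0.22 -0.19  0.28] t 8.78
shift [0.0069 0.088  0.0009]
rot [ 0.0009 -0.0015  0.0038]
[[-0.7662  0.6405 -0.0515]
 [ 0.0406 -0.0318 -0.9987]
 [-0.6413 -0.7673 -0.0016]]
```

Call:
{"method": "jog_arm", "body": {
  "deltas": [
    [[0,0,0.004],[0.007,0.02,0.0009],0.6],
    [[0,0,0.004],[0.007,0.04,0.0009],0.6],
    [[0,0,0.004],[0.007,0.06,0.0009],0.6],
    [[0,0,0.004],[0.007,0.075,0.0009],0.6],
    [[0,0,0.004],[0.007,0.085,0.0009],0.6],
    [[0,0,0.004],[0.007,0.085,0.0009],0.6],
    [[0,0,0.004],[0.007,0.085,0.0009],0.6]
  ]
}}

```text
time: 9.37
eef_pos: [0.5434, -0.1611, 0.0708]
tcp_rot: [-0.26, -0.658, 0.67, -0.225]
contact_force: [0.2, 0.1, 0.1]
opening: 0.604
```

```bash
python3 go.py .5452 -.1612 .068 0.7 y -; python3 look.py 6; python3 meas.py 6|grep -E "orange|lever"
```

```text
pos [ 0.5434 -0.1611  0.0708] open 0.604 F [0.18 0.09 0.11] t 9.37
shift [0.0004 0.0033 0.    ]
rot [ 0.0011 -0.001  -0.0005]
[[-0.7635  0.6438 -0.051 ]
 [ 0.04   -0.0317 -0.9987]
 [-0.6446 -0.7645 -0.0015]]
w orange 1445 p3 [ -93.9 -103.2   90.3] p97 [-72.6 -92.1 101.5] med [-85.3 -97.8  96.3]
scene lever 94 p3 [ -70.2 -101.    55.9] p97 [-39.2 -88.8  83.7] med [-54.  -93.8  69.8]
```

View pics/wrist6.png

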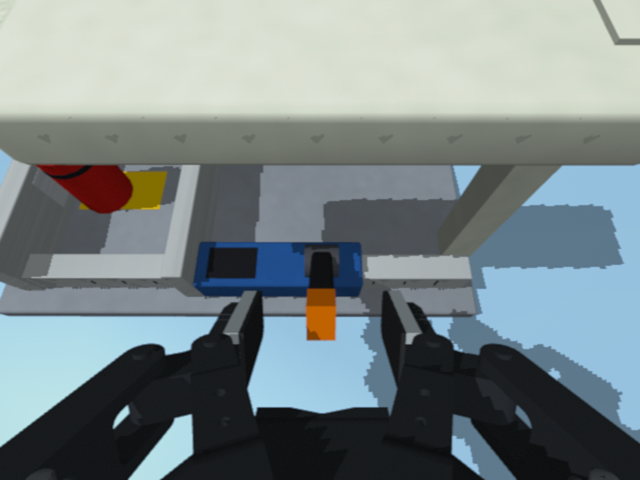

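The lever's orange end is at (321,315), centred between the pads. I'll close gently.

Call:
{"method": "jog_arm", "body": {
  "deltas": [
    [[0,0,0],[0,0.002,0],0.3],
    [[0,0,0],[0,0.002,0],0.2],
    [[0,0,0],[0,0.002,0],0.1],
    [[0,0,0],[0,0.002,0],0],
    [[0,0,0],[0,0.002,0],0],
    [[0,0,0],[0,0.002,0],0],
    [[0,0,0],[0,0.002,0],0],
    [[0,0,0],[0,0.002,0],0]
  ],
  "force": 20
}}

```text
time: 10.18
eef_pos: [0.5448, -0.1617, 0.0705]
tcp_rot: [-0.26, -0.657, 0.67, -0.226]
contact_force: [-5.2, 1.1, 5.7]
opening: 0.137
```

```bash
python3 go.py .5452 -.1612 .068 0.7 y -; python3 look.py 7; python3 meas.py 7|grep -E "orange|lever|red axis|top"
```

```text
pos [ 0.5448 -0.1617  0.0705] open 0.137 F [-5.18  1.06  5.73] t 10.18
shift [ 0.0013  0.0022 -0.0005]
rot [-0.0002 -0.0005 -0.0026]
[[-7.621e-01  6.454e-01 -5.150e-02]
 [ 3.940e-02 -3.320e-02 -9.987e-01]
 [-6.462e-01 -7.632e-01 -2.000e-04]]
w orange 1473 p3 [ -94.  -104.1   90.2] p97 [-72.6 -93.1 102.7] med [-85.7 -98.7  96.4]
w fixtop 863 p3 [-4.  88.5 54.9] p97 [ 20.3 101.7  59. ] med [ 8.3 93.8 57.9]
w movtop 1306 p3 [-23.8 -20.8  55.5] p97 [17.5 -9.4 59. ] med [ -4.4 -15.5  57.9]
w redtop 156 p3 [ 8.1 54.  66.2] p97 [11.8 71.7 72. ] med [ 9.2 61.7 68.6]
w red axis [26.5 64.8] 0.4
scene lever 93 p3 [ -69.6 -102.    56.4] p97 [-36.8 -89.9  85.4] med [-54.6 -94.7  68.9]
scene fixtop 99 p3 [-2.3 91.  54.6] p97 [ 53.5 104.6  58.6] med [26.1 97.7 56.2]
scene movtop 91 p3 [-21.6 -18.8  54.6] p97 [54.3 -6.1 58.5] med [ 19.8 -13.1  56.2]
scene redtop 159 p3 [14.4 50.3 67.5] p97 [45.6 81.7 74.6] med [30.2 67.1 71.1]
scene red axis [ 17.9 692.2] 80.5
side red axis [  3.8 654.3] 11.3
```

View pics/wrist7.png

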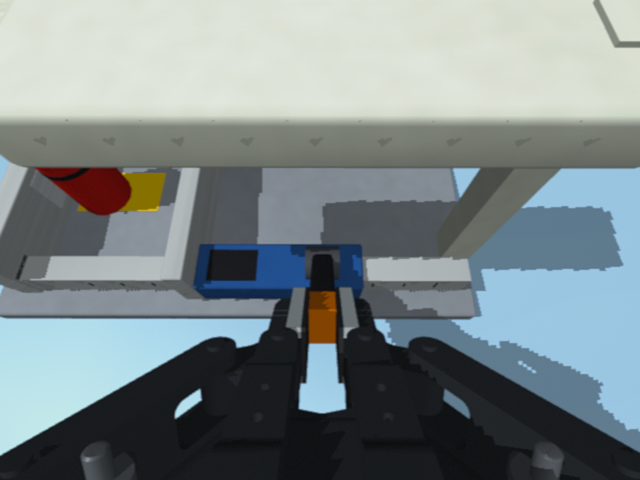

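Lever is gripped (opening 0.137, about 11.6 mm). Now I'll slide most of the way, stopping before contact.

Call:
{"method": "jog_arm", "body": {
  "deltas": [
    [[0,0,0],[0,0,-0.003],0],
    [[0,0,0],[0,0,-0.008],0],
    [[0,0,0],[0,0,-0.014],0],
    [[0,0,0],[0,0,-0.02],0],
    [[0,0,0],[0,0,-0.026],0],
    [[0,0,0],[0,0,-0.032],0],
    [[0,0,0],[0,0,-0.038],0],
    [[0,0,0],[0,0,-0.043],0],
    [[0,0,0],[0,0,-0.046],0],
    [[0,0,0],[0,0,-0.046],0]
  ]
}}

```text
time: 11.17
eef_pos: [0.5472, -0.1144, 0.0705]
tcp_rot: [-0.26, -0.658, 0.669, -0.227]
contact_force: [-2.6, 0.8, 3.4]
opening: 0.129
```

```bash
python3 go.py .5470 -.1152 .0705 0.7 y -; python3 look.py 8; python3 meas.py 8|grep -E "orange|lever|red axis|top"
```

```text
pos [ 0.5472 -0.1144  0.0705] open 0.129 F [-2.64  0.76  3.38] t 11.17
shift [ 0.0002 -0.0001  0.0008]
rot [ 0.0018  0.0002 -0.0026]
[[-0.7622  0.6454 -0.0497]
 [ 0.0387 -0.0311 -0.9988]
 [-0.6462 -0.7632 -0.0013]]
w orange 1456 p3 [-93.9 -56.9  90.5] p97 [-72.7 -45.8 102.8] med [-85.5 -51.5  96.5]
w fixtop 1628 p3 [-3.6 88.8 55.4] p97 [ 52.8 102.3  59. ] med [18.2 95.6 58. ]
w movtop 1326 p3 [-23.7  26.4  55.4] p97 [17.9 37.9 59. ] med [-4.  31.7 57.9]
w redtop 2058 p3 [ 8.7 50.2 67.2] p97 [39.3 79.4 74.5] med [20.  65.3 73.2]
w red axis [26.5 64.6] 0.4
scene lever 89 p3 [-70.  -55.2  57. ] p97 [-37.7 -42.9  84.2] med [-56.  -47.   69.5]
scene fixtop 91 p3 [-2.4 91.2 54.7] p97 [ 52.8 104.3  58.8] med [24.6 97.9 56.1]
scene movtop 104 p3 [-21.8  28.6  54.6] p97 [54.5 41.  58.4] med [19.1 33.8 56.4]
scene redtop 158 p3 [13.1 50.2 66.9] p97 [45.9 81.1 74.6] med [30.5 66.3 70.8]
scene red axis [ 17.9 692.3] 82.6
side lever 10 p3 [-100.3  -66.2   62.8] p97 [-62.8 -48.3 105.2] med [-81.  -55.7  78.7]
```

View pics/wrist8.png

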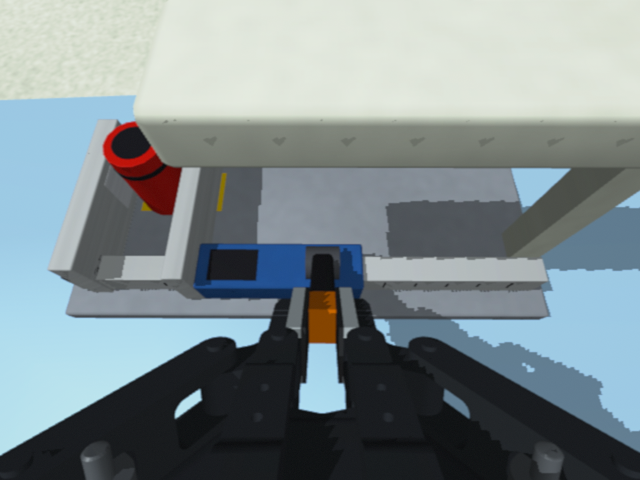

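View pics/scenec8.png

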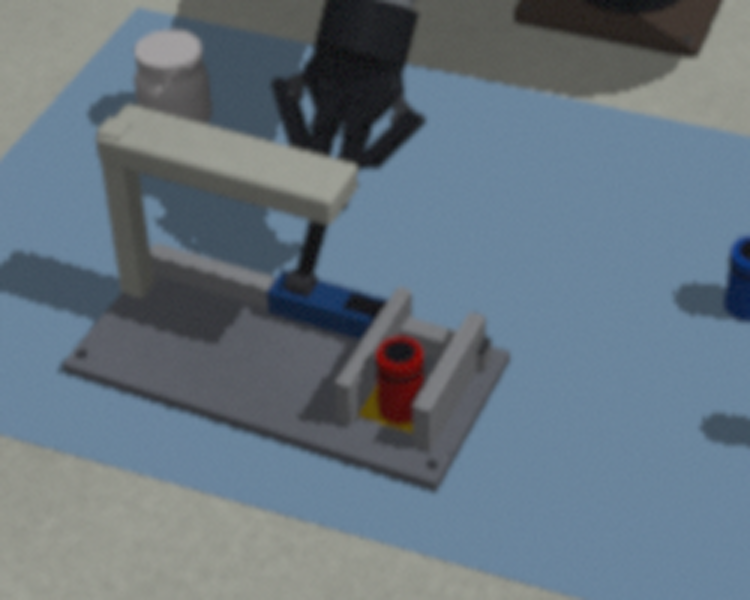

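Call:
{"method": "jog_arm", "body": {
  "deltas": [
    [[0,0,0],[0,0,-0.002],0],
    [[0,0,0],[0,0,-0.004],0],
    [[0,0,0],[0,0,-0.006],0],
    [[0,0,0],[0,0,-0.008],0],
    [[0,0,0],[0,0,-0.009],0],
    [[0,0,0],[0,0,-0.01],0],
    [[0,0,0],[0,0,-0.011],0],
    [[0,0,0],[0,0,-0.012],0],
    [[0,0,0],[0,0,-0.012],0],
    [[0,0,0],[0,0,-0.012],0]
  ]
}}

```text
time: 12.15
eef_pos: [0.5478, -0.1026, 0.0705]
tcp_rot: [-0.26, -0.659, 0.669, -0.226]
contact_force: [-1.2, -2.8, 2.5]
opening: 0.131
```

```bash
python3 go.py .5478 -.1024 .0705 0.7 y -; python3 look.py 9; python3 meas.py 9|grep -E "orange|lever|red axis|top"
```

```text
pos [ 0.5478 -0.1026  0.0705] open 0.131 F [-1.2  -2.83  2.55] t 12.15
shift [-0.     -0.     -0.0002]
rot [ 0.0028 -0.0003 -0.0023]
[[-0.7623  0.6453 -0.0494]
 [ 0.0392 -0.0301 -0.9988]
 [-0.646  -0.7633 -0.0024]]
w orange 1458 p3 [-93.9 -45.1  90.5] p97 [-72.7 -34.  102.4] med [-85.6 -39.7  96.4]
w fixtop 1474 p3 [-3.8 88.9 55.5] p97 [ 53.1 102.4  59. ] med [16.2 96.4 57.9]
w movtop 1580 p3 [-23.5  37.8  55.7] p97 [31.5 49.2 58.9] med [ 0.4 43.5 57.9]
w redtop 2569 p3 [ 8.8 50.5 67.1] p97 [40.6 82.3 74.3] med [22.8 65.5 73.1]
w red axis [26.5 67.7] 0.3
scene lever 51 p3 [-69.4 -42.9  55.7] p97 [-39.8 -35.4  83.9] med [-54.7 -38.7  70.2]
scene fixtop 90 p3 [ 0.6 91.1 54.6] p97 [ 54.4 105.   59.3] med [26.9 98.5 56.5]
scene movtop 93 p3 [-22.9  39.3  54.7] p97 [54.1 51.4 58.8] med [20.3 44.9 56.5]
scene redtop 156 p3 [13.3 54.2 66.8] p97 [45.1 84.7 74.4] med [29.8 69.2 70.8]
scene red axis [ 18.1 692.6] 76.4
side movtop 11 p3 [47.6 38.  55. ] p97 [56.  48.8 58.8] med [51.2 42.9 57.3]
```

View pics/wrist9.png

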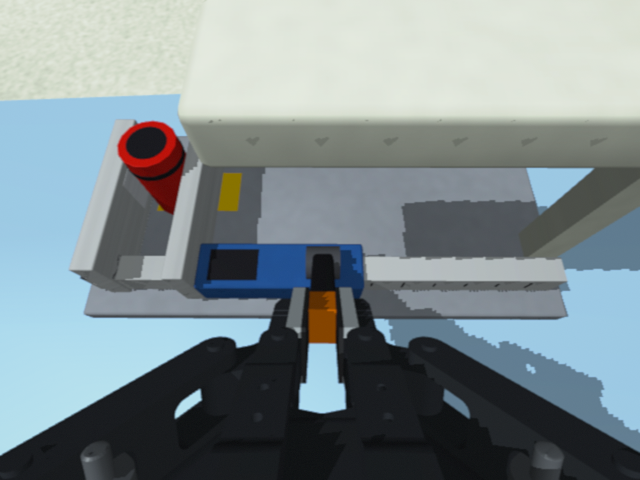

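View pics/scenec9.png

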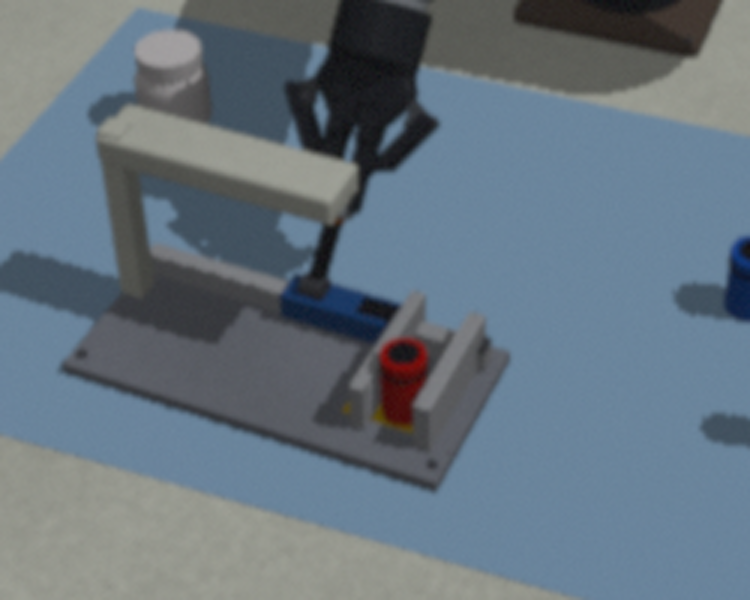

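The adapter has been pushed from y≈64.6 to 67.7, about 4 mm short of the fixed jaw. I'll take small steps from here and watch the force.

Call:
{"method": "jog_arm", "body": {
  "deltas": [
    [[0,0,0],[0,0,-0.001],0],
    [[0,0,0],[0,0,-0.0015],0],
    [[0,0,0],[0,0,-0.002],0],
    [[0,0,0],[0,0,-0.0025],0],
    [[0,0,0],[0,0,-0.0025],0]
  ]
}}

```text
time: 12.72
eef_pos: [0.5479, -0.1, 0.0705]
tcp_rot: [-0.26, -0.659, 0.669, -0.227]
contact_force: [-0.6, -2.7, 1.1]
opening: 0.131
```

Call:
{"method": "jog_arm", "body": {
  "deltas": [
    [[0,0,0],[0,0,-0.0005],0],
    [[0,0,0],[0,0,-0.0008],0],
    [[0,0,0],[0,0,-0.0008],0]
  ]
}}

```text
time: 12.97
eef_pos: [0.548, -0.0991, 0.0705]
tcp_rot: [-0.26, -0.659, 0.669, -0.227]
contact_force: [-0.9, -2.8, 2.3]
opening: 0.131
```

```bash
python3 go.py .5478 -.0986 .0705 0.7 y -|head -1; python3 look.py 10; python3 meas.py 10|grep -E "red axis|top"; python3 go.py .5478 -.0986 .0705 0.7 y -|head -1
```

```text
pos [ 0.548  -0.0991  0.0705] open 0.131 F [-0.86 -2.8   2.34] t 12.97
w fixtop 1241 p3 [-3.9 88.9 55.6] p97 [ 52.8 102.4  59. ] med [13.  96.9 57.9]
w movtop 1922 p3 [-23.2  41.2  55.7] p97 [44.8 52.7 59. ] med [ 6.3 46.9 57.9]
w redtop 2565 p3 [ 8.8 53.9 67.2] p97 [40.8 85.8 74.4] med [22.8 69.  73.1]
w red axis [26.5 71.1] 0.3
scene fixtop 95 p3 [-2.8 90.2 54.8] p97 [ 52.8 104.2  58.9] med [28.2 97.3 56.2]
scene movtop 81 p3 [-22.9  42.6  54.8] p97 [55.7 55.  58.8] med [24.7 47.9 56.3]
scene redtop 165 p3 [11.8 57.6 66.9] p97 [45.9 88.8 74.5] med [30.3 73.4 70.8]
scene red axis [ 17.7 693.8] 70.7
pos [ 0.548  -0.0991  0.0706] open 0.128 F [-1.09 -3.2   1.65] t 13.12
```

Call:
{"method": "jog_arm", "body": {
  "deltas": [
    [[0,0,0],[0,0,-0.0005],0],
    [[0,0,0],[0,0,-0.0006],0],
    [[0,0,0],[0,0,-0.0006],0]
  ]
}}

```text
time: 13.37
eef_pos: [0.548, -0.0986, 0.0705]
tcp_rot: [-0.26, -0.659, 0.669, -0.227]
contact_force: [-1.5, -3.3, 1.1]
opening: 0.13
```

Call:
{"method": "jog_arm", "body": {
  "deltas": [
    [[0,0,0],[0,0,-0.0005],0],
    [[0,0,0],[0,0,-0.0006],0],
    [[0,0,0],[0,0,-0.0006],0]
  ]
}}

```text
time: 13.62
eef_pos: [0.548, -0.0982, 0.0705]
tcp_rot: [-0.26, -0.658, 0.669, -0.226]
contact_force: [-2.2, -3.5, 0.6]
opening: 0.13
```

```bash
python3 go.py .5478 -.0986 .0705 0.7 y -|head -1; python3 look.py 11; python3 meas.py 11|grep -E "red axis|top"; python3 go.py .5478 -.0986 .0705 0.7 y -|head -1
```

```text
pos [ 0.548  -0.0982  0.0705] open 0.13 F [-2.22 -3.49  0.56] t 13.62
w fixtop 1241 p3 [-3.8 89.  55.7] p97 [ 53.1 102.4  59. ] med [13.3 96.8 58. ]
w movtop 1978 p3 [-23.3  41.3  55.5] p97 [47.1 52.9 59. ] med [ 6.9 47.1 57.9]
w redtop 2562 p3 [ 8.9 54.  67.2] p97 [40.7 85.8 74.4] med [22.7 69.  73.1]
w red axis [26.5 71.2] 0.3
scene fixtop 95 p3 [-1.7 90.2 54.7] p97 [ 52.4 104.5  59. ] med [22.5 98.4 56.6]
scene movtop 96 p3 [-22.5  42.8  54.7] p97 [55.2 56.7 59. ] med [23.2 48.1 56.4]
scene redtop 162 p3 [12.5 57.5 67.2] p97 [46.1 89.1 74.6] med [29.4 73.1 70.9]
scene red axis [ 17.8 693.1] 71.8
side movtop 10 p3 [46.9 41.1 54.7] p97 [55.8 53.  59.1] med [50.4 45.6 56.3]
pos [ 0.548  -0.0982  0.0705] open 0.129 F [-2.38 -4.3   1.4 ] t 13.77
```

Call:
{"method": "jog_arm", "body": {
  "deltas": [
    [[0,0,0],[0,0,-0.0003],0],
    [[0,0,0],[0,0,-0.0006],0],
    [[0,0,0],[0,0,-0.0006],0],
    [[0,0,0],[0,0,-0.0006],0]
  ]
}}

```text
time: 14.1
eef_pos: [0.5481, -0.0978, 0.0705]
tcp_rot: [-0.26, -0.658, 0.669, -0.226]
contact_force: [-2.7, -4.7, 1.1]
opening: 0.13
```

```bash
cat > gap.py <<'E'
from h import *
import sys
yaw=-.051;ex=np.array([np.cos(yaw),np.sin(yaw),0]);ey=np.array([-np.sin(yaw),np.cos(yaw),0]);O=np.array([.6127,-.067,0])
for k in sys.argv[1:]:
    d=np.load(f"pics/w{k}.npz");W=d["W"]-O;G=np.stack([W@ex,W@ey,W[...,2]],-1)*1000;S=cv2.cvtColor(d["px"],cv2.COLOR_BGR2HSV)[...,1]
    def line(y0,y1,x0,x1):
        m=(abs(G[...,2]-57.5)<2)&(G[...,1]>y0)&(G[...,1]<y1)&(G[...,0]>x0)&(G[...,0]<x1)&(S<90)
        P=G[m];b=np.arange(x0,x1,5);X=[];Y=[]
        for a in b:
            q=P[(P[:,0]>=a)&(P[:,0]<a+5),1]
            if len(q)>15: X.append(a+2.5);Y.append((np.percentile(q,4)+np.percentile(q,96))/2)
        return np.polyfit(X,Y,1) if len(X)>2 else (np.nan,np.nan)
    f=line(85,107,-20,55);m=line(-25,60,-20,15)
    print(k,"fix slope %.4f y0 %.1f"%tuple(f),"mov slope %.4f y0 %.1f"%tuple(m),"rel %.4f"%(m[0]-f[0]))
E
python3 look.py 12; python3 gap.py 7 8 9 10 11 12; python3 meas.py 12|grep -E "w red axis|w.*top";python3 go.py .5478 -.0986 .0705 0.7 y -
```

```text
7 fix slope 0.1727 y0 93.7 mov slope -0.0017 y0 -15.1 rel -0.1745
8 fix slope 0.0262 y0 95.6 mov slope -0.0078 y0 32.1 rel -0.0341
9 fix slope 0.0462 y0 95.8 mov slope -0.0115 y0 43.5 rel -0.0578
10 fix slope 0.0758 y0 96.0 mov slope -0.0061 y0 46.9 rel -0.0820
11 fix slope 0.0738 y0 96.0 mov slope -0.0237 y0 47.2 rel -0.0975
12 fix slope 0.0752 y0 95.9 mov slope -0.0264 y0 47.4 rel -0.1016
w fixtop 1241 p3 [-3.9 89.  55.7] p97 [ 52.8 102.4  59. ] med [13.2 96.9 58. ]
w movtop 2008 p3 [-23.3  41.4  55.5] p97 [47.9 53.1 59. ] med [ 7.5 47.1 57.9]
w redtop 2571 p3 [ 8.8 54.  67.3] p97 [40.7 85.7 74.4] med [22.8 69.1 73.2]
w red axis [26.6 71.1] 0.3
pos [ 0.548  -0.0977  0.0705] open 0.133 F [-1.09 -4.97  1.76] t 14.25
shift [ 0.0002 -0.0001  0.0009]
rot [ 0.002  -0.0003 -0.0024]
[[-0.7623  0.6453 -0.0499]
 [ 0.0392 -0.0309 -0.9988]
 [-0.6461 -0.7633 -0.0018]]
```

View pics/wrist12.png

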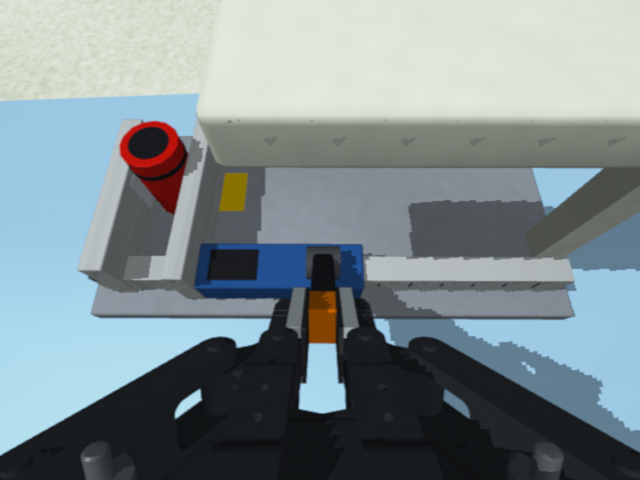

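Both jaws touch. Red stopped at y≈71.1, and the jaw slope changed by only about 0.02 rad. Red is at (150,145) and the moving jaw at (200,190). Now I'll work out the arc for the lever at constant y.

```bash
cat > arc.py <<'E'
from h import *
import sys
yaw=-.051;ex=np.array([np.cos(yaw),np.sin(yaw),0]);ey=np.array([-np.sin(yaw),np.cos(yaw),0]);O=np.array([.6127,-.067,0]);ez=np.array([0,0,1.])
s=ctrl.get_state();M=R.from_quat(s["tcp_rot"]).as_matrix();p=s["eef_pos"]
gp=p-.019*M[:,1]-O; gx,gy,gz=gp@ex*1000,gp@ey*1000,gp[2]*1000
v=np.array([gx+40,gz-44]);r=np.hypot(*v);lean=np.degrees(np.arctan2(-v[0],v[1]))
print("grasp",round(gx,1),round(gy,2),round(gz,1),"r",round(r,1),"lean",round(lean,1),"t",s["time"],"F",s["contact_force"].round(1),"op",round(s["opening"],3))
y0=float(sys.argv[1])
for L in [float(a) for a in sys.argv[2:]]:
    a=np.radians(L);rr=r
    d=((-40-rr*np.sin(a)-gx)*ex+(44+rr*np.cos(a)-gz)*ez+(y0-gy)*ey)/1000
    print(L,(M.T@d).round(4))
E
python3 arc.py -34 43 46 49 52 55 58 61 64
```

```text
grasp -75.3 -34.04 85.0 r 54.1 lean 40.7 t 14.25 F [-1.1 -5.   1.8] op 0.133
43.0 [ 0.0022  0.0001 -0.    ]
46.0 [ 0.005   0.0003 -0.    ]
49.0 [ 0.0078  0.0006 -0.    ]
52.0 [ 0.0106  0.0011 -0.    ]
55.0 [ 0.0134  0.0018 -0.    ]
58.0 [ 0.0161  0.0026 -0.    ]
61.0 [ 0.0188  0.0035 -0.    ]
64.0 [ 0.0214  0.0046 -0.    ]
```

Call:
{"method": "jog_arm", "body": {
  "deltas": [
    [[0,0,0],[0.0022,0.0001,0],0],
    [[0,0,0],[0.005,0.0003,0],0],
    [[0,0,0],[0.0078,0.0006,0],0],
    [[0,0,0],[0.0106,0.0011,0],0],
    [[0,0,0],[0.0134,0.0018,0],0],
    [[0,0,0],[0.0134,0.0018,0],0]
  ]
}}

```text
time: 14.75
eef_pos: [0.5387, -0.0973, 0.0604]
tcp_rot: [-0.26, -0.658, 0.669, -0.226]
contact_force: [-0.3, -2.8, 4.1]
opening: 0.128
```

```bash
python3 arc.py -34 58 62 66 70 74 78 82 86; python3 look.py 13; python3 gap.py 12 13; python3 meas.py 13|grep -E "orange|w red axis|w.*top"
```

```text
grasp -84.6 -34.08 74.9 r 54.2 lean 55.3 t 14.75 F [-0.3 -2.8  4.1] op 0.128
58.0 [ 0.0025  0.0007 -0.0001]
62.0 [ 0.006   0.002  -0.0001]
66.0 [ 0.0095  0.0035 -0.0001]
70.0 [ 0.0128  0.0053 -0.0001]
74.0 [ 0.0161  0.0073 -0.0001]
78.0 [ 0.0191  0.0095 -0.0001]
82.0 [ 0.022   0.0119 -0.    ]
86.0 [ 0.0248  0.0145 -0.    ]
12 fix slope 0.0752 y0 95.9 mov slope -0.0264 y0 47.4 rel -0.1016
13 fix slope 0.0845 y0 95.9 mov slope -0.0326 y0 47.4 rel -0.1171
w orange 1512 p3 [-101.4  -40.2   81. ] p97 [-80.2 -29.2  93.8] med [-93.4 -34.8  87.8]
w fixtop 1239 p3 [-3.9 88.9 55.6] p97 [ 52.4 102.3  59. ] med [12.6 96.7 57.9]
w movtop 2238 p3 [-22.9  41.1  55.3] p97 [52.5 53.  58.9] med [10.7 46.7 57.9]
w redtop 2668 p3 [ 8.7 53.9 67. ] p97 [40.5 85.6 74.4] med [22.4 69.  73.1]
w red axis [26.5 71.1] 0.3
scene orange 17 p3 [-88.4 -35.1  79.2] p97 [-76.1 -27.9  90.3] med [-81.5 -31.9  84.3]
```

View pics/wrist13.png

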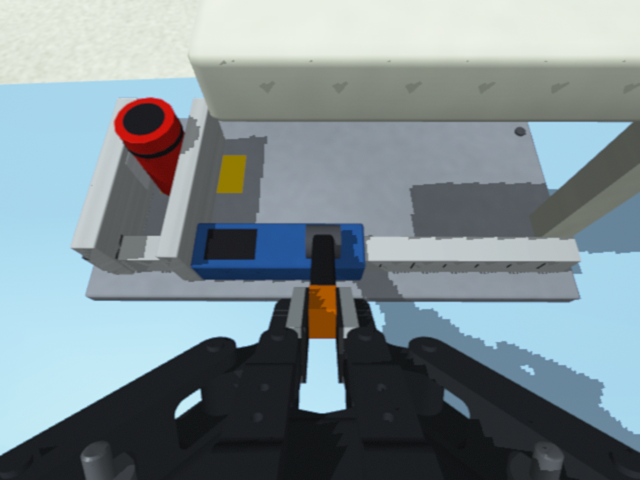

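The lever is turning with the gripper (orange at (322,312)), and red at (147,118) and the jaw have not moved. Continuing the arc.

Call:
{"method": "jog_arm", "body": {
  "deltas": [
    [[0,0,0],[0.0025,0.0007,0.0002],0],
    [[0,0,0],[0.006,0.002,0.0003],0],
    [[0,0,0],[0.0095,0.0035,0.0003],0],
    [[0,0,0],[0.0128,0.0053,0.0003],0],
    [[0,0,0],[0.0161,0.0073,0.0003],0],
    [[0,0,0],[0.0191,0.0095,0.0003],0],
    [[0,0,0],[0.0191,0.0095,0.0003],0]
  ]
}}

```text
time: 15.48
eef_pos: [0.529, -0.0968, 0.0394]
tcp_rot: [-0.259, -0.659, 0.669, -0.225]
contact_force: [-5.3, -4.2, 4.0]
opening: 0.13
```

```bash
python3 arc.py -34.2 80 84 88 92 95 97 99; python3 look.py 14; python3 gap.py 13 14; python3 meas.py 14|grep -E "orange|w red axis|w.*top"
```

```text
grasp -94.3 -34.02 53.9 r 55.2 lean 79.7 t 15.4833 F [-5.3 -4.2  4. ] op 0.13
80.0 [0.0002 0.0002 0.0002]
84.0 [0.0031 0.0028 0.0002]
88.0 [0.0058 0.0055 0.0002]
92.0 [0.0083 0.0085 0.0002]
95.0 [0.01   0.0108 0.0002]
97.0 [0.0111 0.0124 0.0002]
99.0 [0.0121 0.014  0.0002]
13 fix slope 0.0845 y0 95.9 mov slope -0.0326 y0 47.4 rel -0.1171
14 fix slope 0.0914 y0 95.8 mov slope -0.0251 y0 47.3 rel -0.1165
w orange 1539 p3 [-109.2  -40.2   61.4] p97 [-90.  -29.2  76.1] med [-101.6  -34.8   71.5]
w fixtop 1299 p3 [-4.  88.7 55.4] p97 [ 46.6 102.3  59. ] med [11.1 95.8 58. ]
w movtop 2524 p3 [-23.1  40.8  55.5] p97 [53.8 53.  58.9] med [11.  46.4 57.9]
w redtop 3047 p3 [ 8.7 53.8 67. ] p97 [40.3 85.6 74.3] med [22.  68.7 73.1]
w red axis [26.6 71.1] 0.4
scene orange 23 p3 [-106.1  -38.3   65.8] p97 [-86.5 -27.6  73.2] med [-94.2 -34.6  70.2]
```

View pics/wrist14.png

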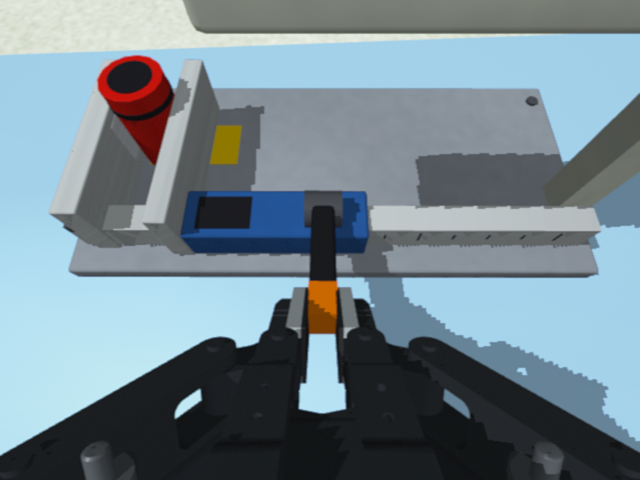

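The lever is at about 70° (orange at (322,307)), and red and the jaw are unchanged. Continuing down, watching the force.

Call:
{"method": "jog_arm", "body": {
  "deltas": [
    [[0,0,0],[0.0031,0.0028,0.0002],0],
    [[0,0,0],[0.0058,0.0055,0.0002],0],
    [[0,0,0],[0.0083,0.0085,0.0002],0],
    [[0,0,0],[0.0105,0.0115,0.0002],0],
    [[0,0,0],[0.0105,0.0115,0.0002],0]
  ]
}}

```text
time: 16.05
eef_pos: [0.5261, -0.0964, 0.0214]
tcp_rot: [-0.258, -0.659, 0.67, -0.224]
contact_force: [-6.2, -3.3, 2.3]
opening: 0.131
```

```bash
python3 arc.py -34.2 98 101 104 107 110; python3 look.py 15; python3 gap.py 14 15; python3 meas.py 15|grep -E "orange|w red axis|w.*top"
```

```text
grasp -97.2 -33.83 36.0 r 57.8 lean 98.0 t 16.05 F [-6.2 -3.3  2.3] op 0.131
98.0 [0.     0.     0.0004]
101.0 [0.0015 0.0026 0.0004]
104.0 [0.0029 0.0053 0.0004]
107.0 [0.0042 0.0081 0.0004]
110.0 [0.0053 0.0109 0.0004]
14 fix slope 0.0914 y0 95.8 mov slope -0.0251 y0 47.3 rel -0.1165
15 fix slope 0.0683 y0 95.7 mov slope -0.0273 y0 47.4 rel -0.0956
w orange 1479 p3 [-111.1  -40.2   45.6] p97 [-94.6 -29.   60.2] med [-104.3  -34.6   57. ]
w fixtop 1414 p3 [-4.  88.7 55.2] p97 [ 31.1 102.2  58.9] med [10.3 95.3 57.9]
w movtop 2928 p3 [-23.   40.8  55.2] p97 [53.6 53.1 58.9] med [10.9 46.3 57.9]
w redtop 3553 p3 [ 8.6 53.8 66.9] p97 [40.2 85.4 74.2] med [21.1 68.4 73.1]
w red axis [26.5 71.1] 0.4
scene orange 19 p3 [-109.   -38.5   50.4] p97 [-92.5 -28.1  58.2] med [-99.4 -34.6  54.7]
```

View pics/wrist15.png

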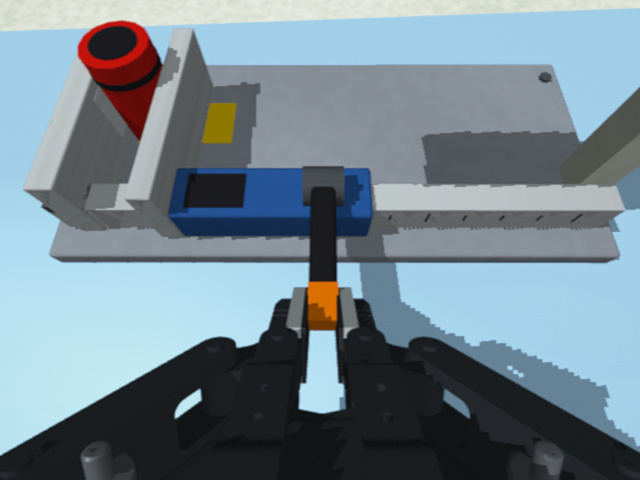

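View pics/scenec15.png

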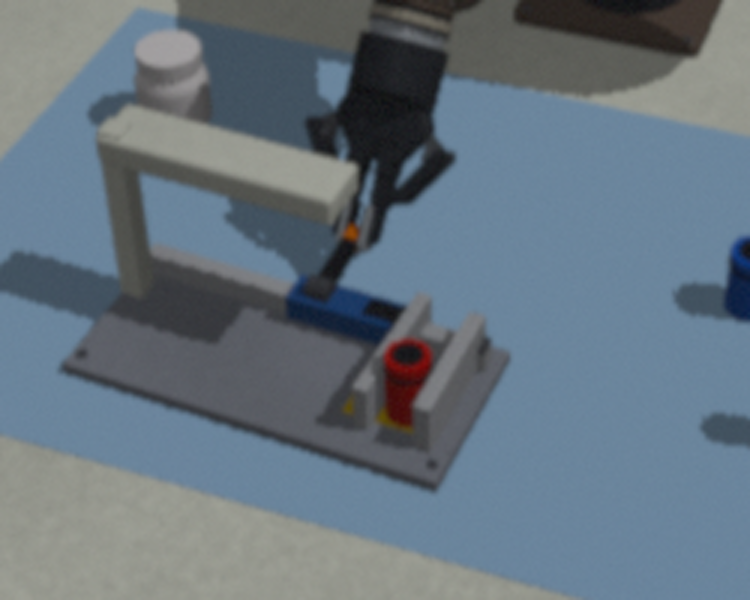

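The lever is at about 85° (orange tip at (322,305)). About 10° to go.

Call:
{"method": "jog_arm", "body": {
  "deltas": [
    [[0,0,0],[0.0015,0.0026,0.0003],0],
    [[0,0,0],[0.003,0.005,0.0003],0],
    [[0,0,0],[0.0045,0.0075,0.0003],0],
    [[0,0,0],[0.0055,0.0095,0.0003],0],
    [[0,0,0],[0.0055,0.0095,0.0003],0]
  ]
}}

```text
time: 16.62
eef_pos: [0.5262, -0.0965, 0.0093]
tcp_rot: [-0.258, -0.659, 0.67, -0.222]
contact_force: [-14.5, -3.9, 14.4]
opening: 0.131
```

```bash
python3 arc.py -34.2 108 111 114; python3 look.py 16; python3 gap.py 15 16; python3 meas.py 16|grep -E "orange|w red axis|w.*top"
```

```text
grasp -97.1 -33.88 24.0 r 60.5 lean 109.4 t 16.6167 F [-14.5  -3.9  14.4] op 0.131
108.0 [-0.0005 -0.0013  0.0003]
111.0 [0.0006 0.0016 0.0003]
114.0 [0.0015 0.0047 0.0003]
15 fix slope 0.0683 y0 95.7 mov slope -0.0273 y0 47.4 rel -0.0956
16 fix slope 0.0716 y0 95.6 mov slope -0.0316 y0 47.3 rel -0.1033
w orange 1365 p3 [-111.1  -40.2   42.1] p97 [-95.7 -28.9  48.8] med [-103.8  -34.7   46.9]
w fixtop 1585 p3 [-4.1 88.7 55.2] p97 [ 30.4 102.1  58.9] med [10.1 95.2 57.9]
w movtop 3273 p3 [-23.   40.6  55.2] p97 [53.9 53.  58.8] med [10.8 46.2 57.9]
w redtop 3918 p3 [ 8.4 53.7 66.8] p97 [38.3 85.4 74.2] med [20.4 68.  73.1]
w red axis [26.5 71.1] 0.4
scene orange 20 p3 [-113.1  -39.1   39.4] p97 [-93.8 -29.2  48.8] med [-102.   -34.    44.7]
```

View pics/wrist16.png

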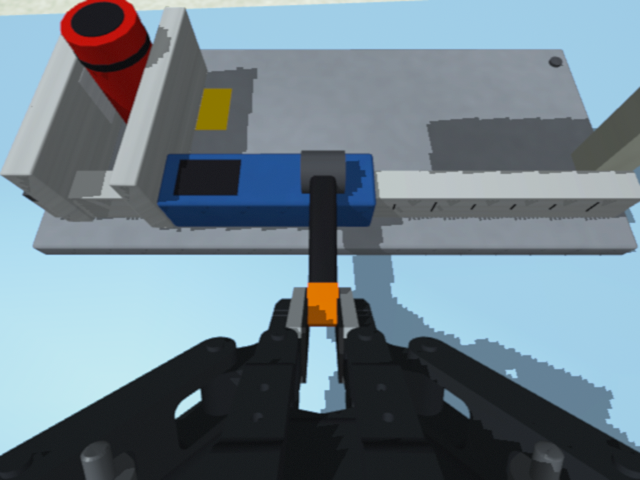

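The lever is on its stop: force rose to about 14 N and the top of the tip is at z≈47, so its centre is around 94–95°. I'll release it and back out.

Call:
{"method": "jog_arm", "body": {
  "deltas": [
    [[0,0,0],[0,0,0],0.15],
    [[0,0,0],[0,0,0],0.25],
    [[0,0,0],[0,0,0],0.4],
    [[0,0,0],[0,0,0],0.4],
    [[0,0,0],[0,0,0],0.4]
  ]
}}

```text
time: 17.18
eef_pos: [0.5256, -0.0955, 0.0088]
tcp_rot: [-0.257, -0.66, 0.67, -0.222]
contact_force: [0.2, 0.3, -0.4]
opening: 0.398
```

```bash
python3 arc.py -34.2; python3 look.py 17; python3 gap.py 16 17; python3 meas.py 17|grep -E "orange|w red axis|w.*top"
```

```text
grasp -97.7 -32.97 23.4 r 61.3 lean 109.7 t 17.1833 F [ 0.2  0.3 -0.4] op 0.398
16 fix slope 0.0716 y0 95.6 mov slope -0.0316 y0 47.3 rel -0.1033
17 fix slope 0.0649 y0 95.6 mov slope -0.0221 y0 47.0 rel -0.0870
w orange 1354 p3 [-111.1  -41.2   39. ] p97 [-95.8 -30.1  48.9] med [-104.2  -35.7   47.4]
w fixtop 1584 p3 [-4.2 88.7 55.2] p97 [ 30.7 102.1  58.8] med [10.1 95.3 57.9]
w movtop 3248 p3 [-23.2  40.8  55.2] p97 [53.8 52.7 58.8] med [10.4 46.  57.9]
w redtop 3833 p3 [ 8.5 53.7 66.7] p97 [36.8 85.4 74.2] med [20.1 68.  73. ]
w red axis [26.5 71.1] 0.4
scene orange 32 p3 [-108.7  -39.5   38. ] p97 [-88.9 -26.7  49.9] med [-99.1 -31.8  44.5]
```

View pics/wrist17.png

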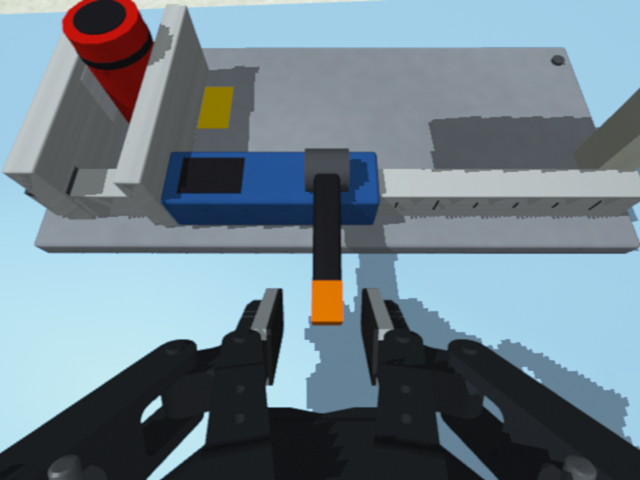

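The pads have let go of the lever (at (327,300)). The carriage eased back slightly, but the jaw is still lightly sprung against red. I'll retract along the tool axis.

Call:
{"method": "jog_arm", "body": {
  "deltas": [
    [[0,0,0],[0,-0.015,0],0.45],
    [[0,0,0],[0,-0.035,0],0.45],
    [[0,0,0],[0,-0.055,0],0.45],
    [[0,0,0],[0,-0.075,0],0.45],
    [[0,0,0],[0,-0.09,0],0.45],
    [[0,0,0],[0,-0.1,0],0.45],
    [[0,0,0],[0,-0.1,0],0.45],
    [[0,0,0],[0,-0.1,0],0.45]
  ]
}}

```text
time: 18.0
eef_pos: [0.4989, -0.1038, 0.0937]
tcp_rot: [-0.25, -0.664, 0.671, -0.217]
contact_force: [0.2, 0.4, -0.3]
opening: 0.45
```

```bash
python3 arc.py -34.2; python3 look.py 18; python3 gap.py 5 18; python3 meas.py 18|grep -vE "carr|yel"
```

```text
grasp -123.6 -42.72 108.6 r 105.6 lean 52.3 t 18.0 F [ 0.2  0.4 -0.3] op 0.45
5 fix slope 0.0276 y0 95.7 mov slope -0.0011 y0 -13.9 rel -0.0287
18 fix slope 0.0719 y0 95.9 mov slope -0.0160 y0 47.2 rel -0.0879
w orange 478 p3 [-111.2  -41.    42.6] p97 [-95.6 -30.2  48.9] med [-103.7  -35.8   47.4]
w fixtop 912 p3 [-4.1 89.  56.1] p97 [ 53.  102.4  59.1] med [14.1 96.8 58. ]
w movtop 1565 p3 [-22.9  41.1  55.5] p97 [54.5 52.8 59. ] med [12.7 46.5 57.9]
w redtop 1837 p3 [ 8.7 54.  67.2] p97 [40.6 85.9 74.4] med [22.6 69.2 73.2]
w red axis [26.6 71.1] 0.3
scene orange 20 p3 [-109.7  -36.8   37.1] p97 [-92.2 -27.6  48.2] med [-99.1 -32.   44.8]
scene fixtop 91 p3 [-1.3 91.  54.7] p97 [ 53.1 105.2  59. ] med [26.3 97.5 56.7]
scene movtop 79 p3 [-22.9  43.2  54.7] p97 [53.7 54.7 59.3] med [17.2 48.2 55.7]
scene redtop 164 p3 [12.  57.1 67.1] p97 [46.4 89.4 74.6] med [30.4 73.6 71.2]
scene red axis [ 17.8 693.7] 70.5
side orange 50 p3 [-109.4  -41.8   33.5] p97 [-93.1 -28.6  49.7] med [-104.1  -36.2   45.3]
side movtop 35 p3 [22.7 40.7 54.5] p97 [56.1 52.7 59.1] med [38.1 45.8 57.1]
side redtop 59 p3 [16.5 54.1 67.6] p97 [42.7 76.6 76.3] med [30.2 63.2 73.1]
```

View pics/wrist18.png

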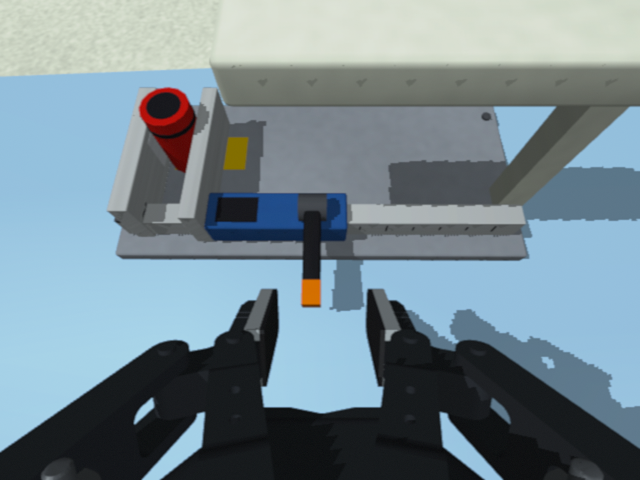

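View pics/scenec18.png

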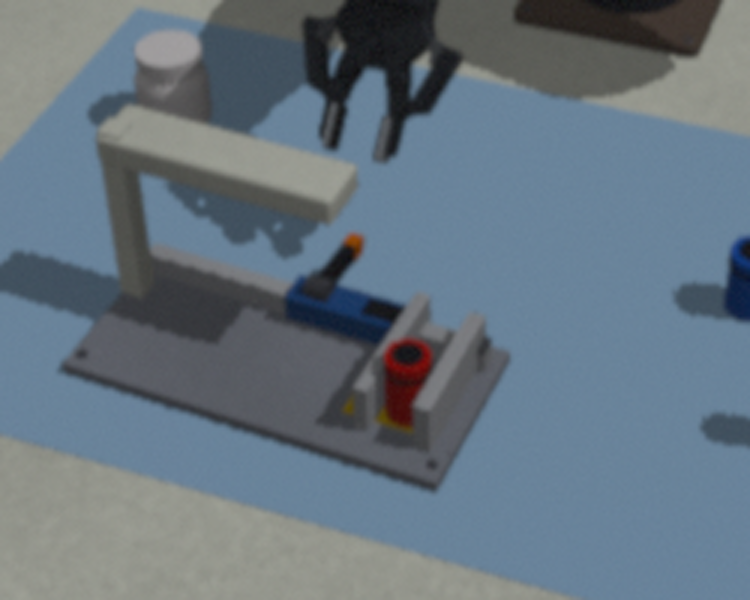

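The lever is down (orange at (312,292)), and red at (167,115) stands between both jaws. One more check: the lever's angle and how snug the gap is.

```bash
python3 - <<'E'
from h import *
yaw=-.051;ex=np.array([np.cos(yaw),np.sin(yaw),0]);ey=np.array([-np.sin(yaw),np.cos(yaw),0]);O=np.array([.6127,-.067,0])
d=np.load("pics/w18.npz");W=d["W"]-O;G=np.stack([W@ex,W@ey,W[...,2]],-1)*1000
m=(abs(G[...,1]+35.8)<4.5)&(G[...,0]>-109)&(G[...,0]<-58)&(G[...,2]>42)
P=G[m];f=np.polyfit(P[:,0],P[:,2],1);lean=90+np.degrees(np.arctan(f[0]));print(m.sum(),f,lean,"clamp",np.radians(lean)-.61)
# jaw opposing faces near red height: top front edges around red x
for k in("w4","w18"):
    d=np.load(f"pics/{k}.npz");W=d["W"]-O;G=np.stack([W@ex,W@ey,W[...,2]],-1)*1000
    t=(abs(G[...,2]-57.8)<1.5)
    for x0 in range(-20,56,10):
        mm=t&(G[...,0]>=x0)&(G[...,0]<x0+10);y=G[mm][:,1];a=y[(y>30 if k=="w18" else y>-25)&(y<60)];b=y[(y>86)&(y<110)]
        print(k,x0,[round(float(np.percentile(q,p)),1) if len(q)>20 else None for q,p in((a,2),(a,98),(b,2),(b,98))])
E
```

```text
1039 [ 0.0840394  56.14750047] 94.80381517311028 clamp 1.0446387182229322
w4 -20 [-18.9, -7.4, 89.7, 103.2]
w4 -10 [-19.2, -7.6, 89.6, 103.2]
w4 0 [-19.0, -7.4, 89.7, 103.1]
w4 10 [-19.4, -7.4, 89.6, 103.1]
w4 20 [-19.4, -7.6, 89.6, 103.1]
w4 30 [-19.4, -7.6, 89.6, 103.1]
w4 40 [-19.4, -7.5, 89.5, 103.0]
w4 50 [-19.7, -7.9, 89.5, 103.0]
w18 -20 [42.0, 53.5, 89.0, 102.4]
w18 -10 [41.6, 53.1, 89.1, 102.8]
w18 0 [41.5, 52.9, 88.8, 102.6]
w18 10 [41.3, 58.9, 89.0, 102.6]
w18 20 [41.1, 53.9, 90.4, 102.7]
w18 30 [41.1, 52.5, 97.0, 102.8]
w18 40 [40.7, 52.3, 97.1, 102.8]
w18 50 [40.6, 52.2, 90.0, 102.4]
```

```bash
python3 -c "
from h import *
s=ctrl.get_state();print(s['time'],s['contact_force'],s['opening']);print(ctrl.sign_off())"
```

```text
18.15 [0.46989717 0.40527756 1.32999047] 0.44869936563644924
the job is handed in; nothing more can be done
None
```

I stood the red adapter on the yellow mark and let it go. Then I slid the moving jaw by its lever until both jaws touched the adapter, turned the lever down to its stop, released it and backed off. I handed the job in at about 18 s of the 67 s allowed; no verdict is reported.

What the last camera checks showed:
- **Adapter:** its axis is at gauge x about 26.6 mm, y about 71 mm. The gap between the jaw faces beside it measured about 36.5 mm, taken at the top edges, so it touches both jaws to within the measuring error.
- **Moving jaw:** about 0.013 rad out of square, estimated from its top edge. Single readings from that edge scatter by several thousandths of a radian.
- **Lever:** leaning 94.8° from upright, which is a clamp value of about 1.04 rad.
- **Gripper:** clear of everything.

**Uncertain or disagreeing:**
- The carriage eased back by about 1 mm when I let go of the lever, but the jaw stayed lightly sprung against the adapter.
- The slope readings of the fixed jaw were unreliable because the adapter partly hid its edge.
- The final force reading still showed 1.3 N in z, which I take to be sensor noise.
- I did not measure the blue and green adapters or the tub again at the end. I never touched them, and blue and the tub look unmoved in the last picture.

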